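# Set out the stacked toys on their display stands

## Robot

A 6-joint arm with a two-finger parallel gripper is mounted at the origin on the work surface. World frame = base frame: x ahead of the robot, y to its left, z up, the work surface at z = 0. Lengths are in mm, angles in rad, forces in N, time in s.
With the tool pointing down it reaches from about 275 to 750 mm from the base axis. Payload 10.2 kg.
Tool frame: the origin (TCP) lies at the very end of the fingers, on their centre line; the grasp point (between the pads) lies 19 mm behind it; x points along the fingers, y is the direction in which the jaws open and shut, and the axes are right-handed (so a half turn about x gives the same grasp; the last joint's range is limited). The gripper opens to 85 mm and grips with 20 to 120 N. Pads are 22 mm wide; open, the fingers measure 114 mm over their backs; the gripper's body (76 mm by 85 mm) begins 54 mm behind the grasp point. The pads swing forward as they close: fully open they stand 13 mm farther back than shut.
Start: joints at [-1.431, 0.313, 1.498, -0, 1.331, -0.223], TCP at [186.307, -490.837, 209.494] pointing down, gripper open.
Joint ranges: [-2.94, 2.94], [-0.97, 2.17], [0.19, 2.56], [-1.23, 4.37], [0.02, 3.11], [-2.88, 2.88]. Speed limits (rad/s): [2.39, 2.39, 3.01, 3.14, 3.14, 3.14].

## Interface

Orientations are given as a unit quaternion [w, x, y, z].
In Python, from rig import ctrl, viewer, finish_job gives the robot as it stands.
- The arm moves only by the tool carry_out, never from a script. Its argument "targets" is a list of rows, each an object of numbers: "x", "y", "z": the shift along the world's x, y, z in m; "ax", "ay", "az": the turn, a rotation vector about the world's x, y, z in rad; "hand": the opening, from -1 (shut) to 1 (fully open). A call has 1 to 5 rows; each row is the pose to reach, as a shift and turn from the pose commanded when the call began; what a row does not reach only later rows make up. A row lasts 1/8 s, in which the tool goes at most 62.5 mm and 10.7 degrees, less where a joint would pass 70% of its speed; a pose out of reach is approached as far as the arm can. A call with a gripper value outside its range is refused whole. The fingers move at their own pace and stop on an object; "grip_force" is the grip in N (left out, the last holds). Time passes only in rows, so rows that repeat a pose let the fingers close. It gives the time, the measured TCP pose, the force and the opening at its end, in the units of the state.
- ctrl.sense(): the state, without advancing time (a new reading comes with each control period).
- viewer.capture(name): name is "scene" or "side" or "wrist"; returns the picture (420x560x3 uint8, blue, green, red); there is no depth.
- viewer.camera_info(name): a dict with "fx", "fy", "cx", "cy" (pixels), "R" (3x3) and "t" (3): a world point X has camera coordinates R X + t. Camera axes: x right, y down, z forward; pixel columns grow to the right and rows downward; lengths in mm; the calibration is good to about 2 mm. A picture is of the moment at which its call begins: read the wrist's pose just before it. camera_info takes no time and is no camera call; for the wrist camera it gives the pose at the moment of the call.
- finish_job(): hands the job in, once; it reports no verdict.
The state is a dict: "time_s": time; "joints": joint angles; "dq": joint speeds; "tau": joint torques, N m; "eef_pos": TCP position; "ee_rot": TCP orientation; "force": force on the tool from outside, world axes, zero at the start; "wrist_torque": the same for the moment, N m; "grip_width": opening from 0.0 (shut) to 1.0 (fully open).
Only numpy, scipy, OpenCV 4.12 (cv2) and the standard library are available. Lean on these libraries where they do the work, as an engineer would, in place of code of your own. Each camera call takes 0.05 s, during which the arm holds its last target. There are 200 camera calls.

## Task

Take the stack of new toys apart from the top, one thing at a time, and set everything out on the counter's display stands: each of the blue, red and green cartons flat, centred and squared up on the stand whose top has its own colour (long side along the stand's long side, lid up), and the purple-lidded tub upright in the middle of the purple stand. Tip nothing over, and leave the little yellow figure standing where it is.

Things in the scene. Friction and masses are not known exactly. Their poses are not given: they have to be found in the camera images.
- blue_box_center (a point): Blue flat game carton with pale blue stripes at the ends of its lid, 56 (x) x 150 (y) x 44 (z) mm, about 0.25 kg; its origin is this point at the carton's centre, half-way up; own y = long side, own x = short side (grasp across it), z up; rigid, closed. It lies on the counter, and may carry the green carton and the tub.
- red_box_center (a point): Red flat game carton with pale stripes at the ends of its lid, 56 (x) x 150 (y) x 44 (z) mm, about 0.25 kg; its origin is this point at the carton's centre, half-way up; own y = long side, own x = short side (grasp across it), z up; rigid, closed. It lies on the counter, and may carry the green carton and the tub.
- green_box_center (a point): Green carton with pale green stripes at the ends of its lid, 52 (x) x 90 (y) x 46 (z) mm, about 0.18 kg; its origin is this point at the carton's centre, half-way up; own y = long side, own x = short side (grasp across it), z up; rigid, closed. At the start it lies centred, at some angle (up to 45 degrees), on the blue or the red carton, and carries the tub.
- tub_center (a point): Round putty tub with a purple lid, 47 mm across the lid (44 mm below it), 50 mm tall, about 0.12 kg; origin at its centre, half-way up, z up. At the start it stands on the green carton.
- blue_stand_top (a point): Low white display stand with a blue top, fixed to the counter, 80 (x) x 175 (y) x 20 (z) mm, flat, no rim; this point is the centre of its top face, 20 mm above the counter; own y = its long side.
- red_stand_top (a point): Low white display stand with a red top, fixed to the counter, 80 (x) x 175 (y) x 20 (z) mm, flat, no rim; this point is the centre of its top face, 20 mm above the counter; own y = its long side.
- green_stand_top (a point): Low white display stand with a green top, fixed to the counter, 80 (x) x 175 (y) x 20 (z) mm, flat, no rim; this point is the centre of its top face, 20 mm above the counter; own y = its long side.
- purple_stand_top (a point): Low white display stand with a purple top, fixed to the counter, 80 (x) x 175 (y) x 20 (z) mm, flat, no rim; this point is the centre of its top face, 20 mm above the counter; own y = its long side.
- yellow_figure_center (a point): Small yellow toy figure on a round black foot, 30 mm across, 50 mm tall, loose, standing on the counter between the red and blue cartons; origin at its centre 25 mm above the counter. Not to be disturbed.
Mind the look-alikes: they are no part of the job. Leave any black look-alike of the part that bears purple_stand_top alone.

How it is judged:
By the outcome, as a careful person would: the job done as asked, in the order asked, and still so for the second after the job is handed in, with the robot touching nothing.
It also fails if it takes over 112 s, if anything falls off the work surface, if the arm or the gripper's body presses on something with over 40 N, if the wrist force passes 120 N, or if a joint passes its speed limit or range.

## Working session

There is one attempt and no reset: what is moved stays moved. The work goes in short steps, Python scripts to look and compute and a tool call to move; the robot and the scene stay as the last step left them, time stands still between calls to the robot, and variables do not carry over. Pictures are saved under pics/ and viewed, about 12 in all and at most 16, crops included, and the job is handed in when it is done.

Besides the shell and the picture viewer there is one more tool, called after ">>>" in YAML: its name, and indented under it one key for each argument. carry_out: Moves the arm, as the interface text tells. Its arguments: {"type":"object","properties":{"targets":{"type":"array"},"grip_force":{"type":"number"}},"required":["targets"]}

```bash
ls; mkdir -p pics
python3 - <<'E'
from rig import ctrl, viewer
import cv2,json
s=ctrl.sense();print(s)
for n in("scene","side","wrist"):
    c=viewer.camera_info(n);print(n,c)
    im=viewer.capture(n);cv2.imwrite(f"pics/{n}0.png",im)
a=cv2.imread("pics/scene0.png");cv2.imwrite("pics/sceneL.png",cv2.resize(a,(800,600),interpolation=cv2.INTER_CUBIC))
a=cv2.imread("pics/side0.png");cv2.imwrite("pics/sideL.png",cv2.resize(a,(800,600),interpolation=cv2.INTER_CUBIC))
E
```

```text
pics
{'time_s': 0.0, 'joints': array([-1.43145447e+00,  3.13469731e-01,  1.49841596e+00,  1.67062940e-07,
        1.33102813e+00, -2.23388679e-01]), 'dq': array([-0.00075156, -0.00067317, -0.000399  , -0.0001076 , -0.00139987,
        0.0012022 ]), 'tau': array([ 5.44119321e-04, -4.12253630e+01, -2.59739792e+01, -1.39507501e-04,
        4.11225119e-03,  1.74006209e-05]), 'eef_pos': array([ 186.2387673 , -490.55329575,  208.93295812]), 'ee_rot': array([ 0.12707597,  0.6955286 ,  0.12800935, -0.69548923]), 'force': array([0.44510475, 0.14865112, 1.00984662]), 'wrist_torque': array([-0.00283223,  0.00673195,  0.04078923]), 'grip_width': 1.0018834574450166}
scene {'fx': 380.10225078252085, 'fy': 380.10225078252085, 'cx': 282.3864915469747, 'cy': 213.45330204619725, 'R': array([[ 0.77505938,  0.63179277,  0.01099347],
       [ 0.35685517, -0.42328604, -0.83275645],
       [-0.52147612,  0.64935878, -0.55353033]]), 't': array([-366.0782356 ,  -90.86935842, 1102.83605797])}
side {'fx': 455.28006421526106, 'fy': 455.28006421526106, 'cx': 272.86394509152973, 'cy': 207.00655869585648, 'R': array([[-0.88535238, -0.46465988, -0.01556796],
       [-0.31227167,  0.61913584, -0.72052566],
       [ 0.34443805, -0.63305767, -0.6932535 ]]), 't': array([ 427.14127305,  207.01969415, 1055.09867593])}
wrist {'fx': 355.73493327996897, 'fy': 355.73493327996897, 'cx': 274.1454862236631, 'cy': 206.8713483491219, 'R': array([[ 0.35491749, -0.93489685, -0.00120386],
       [-0.90332825, -0.34326425,  0.25723087],
       [-0.24089757, -0.09020825, -0.96634923]]), 't': array([-523.757745  ,  -33.90022804,  379.05105415])}
```

View pics/sceneL.png

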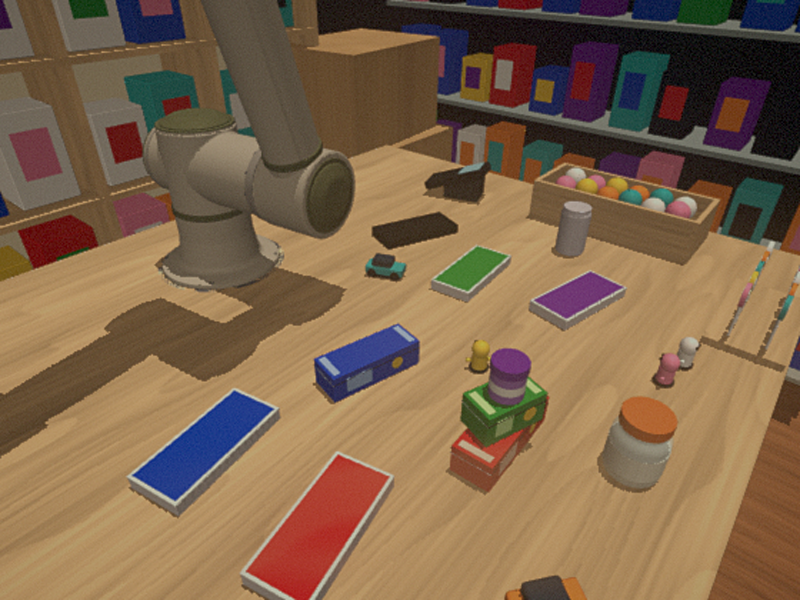

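View pics/sideL.png

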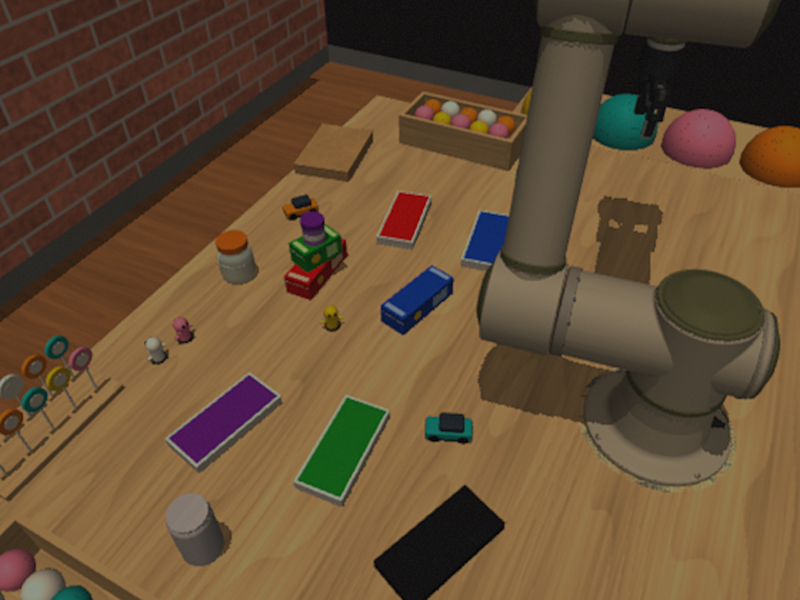

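Scene picture: the tub (508,376), green carton (504,408) and red carton (490,450) form the stack. The blue carton is at (367,362) and the yellow figure at (480,356).

Possible mix-ups:
- **Tub:** the lilac/grey can at (573,228) and the orange-lidded jar at (640,445). The tub is the one on the stack.
- **Purple stand:** the black stand at (415,230). The purple one is at (578,298).
- **Cartons and stands:** the blue, red and green stands are flat slabs, so they can't be taken for cartons.

Next I'll take crops for corner readings and measure the stands by colour.

```bash
cat > h.py <<'E'
import cv2, numpy as np
from rig import ctrl, viewer
def ray(c,px):
    R=np.array(c["R"]);t=np.array(c["t"])
    px=np.atleast_2d(np.asarray(px,float))
    d=np.c_[(px[:,0]-c["cx"])/c["fx"],(px[:,1]-c["cy"])/c["fy"],np.ones(len(px))]@R
    return -R.T@t,d
def plane(c,px,z):
    o,d=ray(c,px); return (o+d*((z-o[2])/d[:,2])[:,None])[:,:2]
def proj(c,X):
    p=np.atleast_2d(X)@np.array(c["R"]).T+np.array(c["t"])
    return np.c_[c["fx"]*p[:,0]/p[:,2]+c["cx"],c["fy"]*p[:,1]/p[:,2]+c["cy"]]
HUE=dict(blue=(105,128),red=(170,8),green=(45,75),purple=(130,160))
def mask(im,col):
    h=cv2.cvtColor(im,cv2.COLOR_BGR2HSV);a,b=HUE[col]
    m=(h[...,0]>=a)&(h[...,0]<=b) if a<b else (h[...,0]>=a)|(h[...,0]<=b)
    return (m&(h[...,1]>120)&(h[...,2]>35)).astype(np.uint8)
def rects(im,c,col,z,minA=150):
    out=[]
    for k in cv2.findContours(mask(im,col),cv2.RETR_EXTERNAL,cv2.CHAIN_APPROX_NONE)[0]:
        if cv2.contourArea(k)<minA: continue
        w=plane(c,k[:,0,:],z)
        if np.abs(w).max()>900: continue
        r=cv2.minAreaRect(w.astype(np.float32));b=cv2.boxPoints(r)
        e=b[1]-b[0],b[2]-b[1]; l=max(e,key=np.linalg.norm)
        out.append((k[:,0].mean(0).round(),np.round(r[0],1),np.round(sorted(r[1]),1),round(float(np.degrees(np.arctan2(l[1],l[0])))%180,1)))
    return out
E
python3 - <<'E'
from h import *
for n in("scene","side"):
    im=cv2.imread(f"pics/{n}0.png");c=viewer.camera_info(n)
    for col in HUE:
        for r in rects(im,c,col,20): print(n,col,*r)
a=cv2.imread("pics/scene0.png")[205:350,212:402];cv2.imwrite("pics/c1.png",cv2.resize(a,None,fx=4,fy=4,interpolation=cv2.INTER_CUBIC))
a=cv2.imread("pics/side0.png")[140:240,190:330];cv2.imwrite("pics/c2.png",cv2.convertScaleAbs(cv2.resize(a,None,fx=5.5,fy=5.5,interpolation=cv2.INTER_CUBIC),alpha=1.6))
E
```

```text
scene blue [142. 311.] [ 406.7 -307.9] [ 70.  165.6] 100.0
scene blue [254. 248.] [436.6 -51.2] [ 65.7 156.8] 79.6
scene red [223. 369.] [ 600.5 -295.3] [ 71.4 167.4] 102.2
scene red [351. 309.] [681.7 -60.6] [ 64.  150.1] 84.0
scene red [ 39. 168.] [-310.9 -180.7] [130.2 227.4] 167.1
scene red [ 96. 147.] [-318.     4.4] [107.2 205. ] 158.8
scene green [352. 280.] [652.6   3.5] [ 65.2 103.3] 70.2
scene green [330. 187.] [419.  275.6] [ 67.8 161.6] 93.9
scene purple [357. 253.] [619.9  71.6] [55.3 55.5] 26.6
scene purple [404. 206.] [618.8 318.6] [ 66.2 159.4] 77.4
side blue [293. 207.] [460.5 -72.7] [ 80.5 179.8] 75.9
side blue [341. 166.] [ 409.  -308.7] [ 68.  162.5] 100.0
side red [ 11. 398.] [714.5 642.7] [43.  60.3] 141.2
side red [224. 189.] [686.8 -69.1] [ 83.7 188.7] 91.5
side red [283. 151.] [ 601.8 -297.2] [ 70.1 164.7] 102.2
side green [239. 312.] [420.9 273.1] [ 69.6 163.8] 94.2
side green [222. 173.] [ 716.7 -115.3] [ 99.  122.6] 69.1
side purple [155. 292.] [620.3 316.6] [ 69.1 163.6] 77.7
side purple [218. 155.] [ 773.  -187.8] [48.9 69.4] 129.0
```

View pics/c1.png

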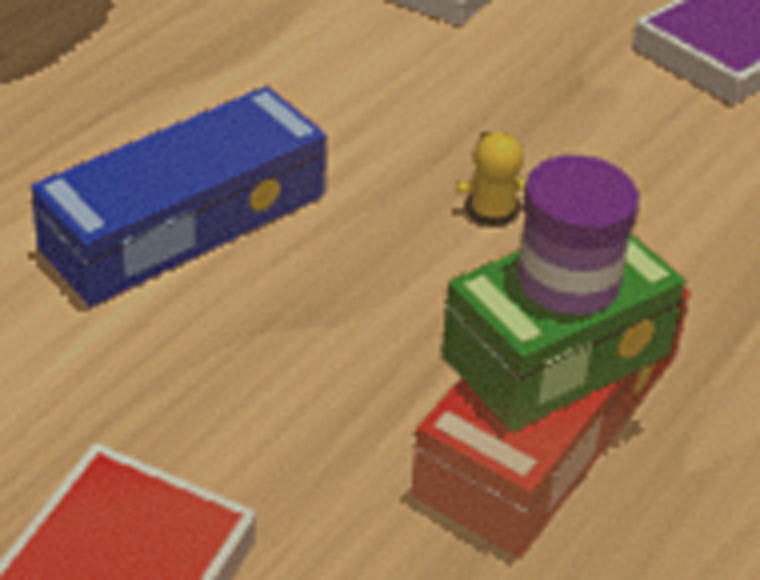

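View pics/c2.png

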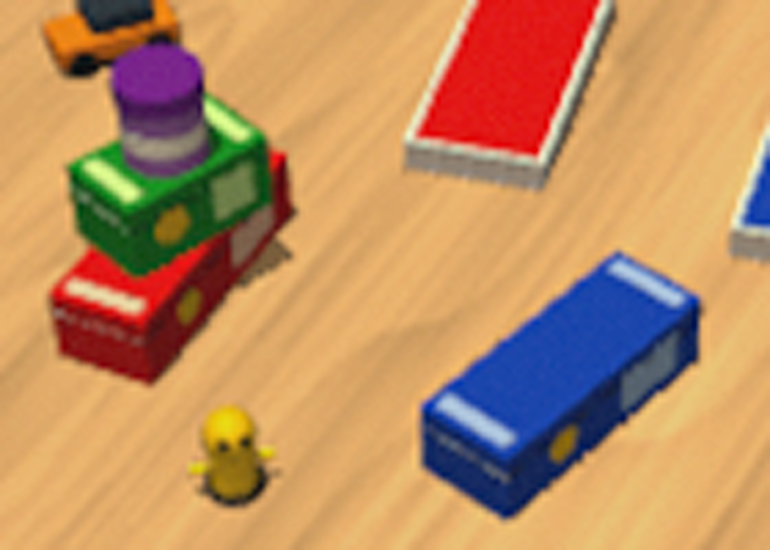

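Both crops are clear. In c1, the blue lid corners are (35,187), (266,88), (326,136) and (88,245). The green carton is stacked on red with the tub on top, and the figure's foot is near (493,212). I'll fit poses using the known sizes and both cameras.

```bash
cat > fit.py <<'E'
from h import *
from scipy.optimize import least_squares
cs={n:viewer.camera_info(n) for n in("scene","side")}
o1=lambda p:(212+(p[0]+.5)/4-.5,205+(p[1]+.5)/4-.5)
o2=lambda p:(190+(p[0]+.5)/5.5-.5,140+(p[1]+.5)/5.5-.5)
def fit(w,l,z,obs,x0):
    def res(p):
        R=np.array([[np.cos(p[2]),-np.sin(p[2])],[np.sin(p[2]),np.cos(p[2])]])
        C=np.array([[a*w/2,b*l/2] for a in(-1,1) for b in(-1,1)])@R.T+p[:2]
        r=[]
        for n,px in obs:
            q=proj(cs[n],np.c_[C,np.full(4,z)]);r+=list(q[np.argmin(((q-px)**2).sum(1))]-px)
        return np.array(r)
    s=least_squares(res,x0,x_scale=[10,10,.1],diff_step=1e-5)
    return s.x,np.abs(s.fun).max()
if __name__=="__main__":
    d={"blue":(56,150,44,[(35,187),(266,88),(326,136),(88,245)],[(617,253),(699,303),(508,453),(424,406)],(440,-55,-.2)),
    "green":(52,90,90,[(450,283),(686,283),(520,355)],[(70,168),(268,145),(137,210)],(630,-10,-.4)),
    "red":(56,150,44,[(418,430),(530,490),(688,292)],[(52,293),(148,322),(286,155)],(650,-20,-.1))}
    for k,(w,l,z,a,b,x0) in d.items():
        A=[("scene",o1(p)) for p in a];B=[("side",o2(p)) for p in b]
        for o in(A+B,A,B):
            x,e=fit(w,l,z,o,x0);print(k,x[:2].round(1),"long",round(90+np.degrees(x[2]),1),"err",round(e,2))
    for nm,z,p,q in(("tubtop",140,(581,194),(158,76)),("figfoot",2,(493,210),(233,484))):
        print(nm,plane(cs["scene"],o1(p),z),plane(cs["side"],o2(q),z))
E
python3 fit.py
```

```text
blue [459.3 -67.8] long 76.2 err 1.39
blue [460.1 -67.8] long 76.5 err 1.02
blue [458.4 -68.1] long 75.9 err 1.39
green [681.7 -66.2] long 70.3 err 1.77
green [682.8 -66.1] long 69.3 err 0.8
green [645.9 -43.6] long 51.0 err 6.39
red [668.  -61.4] long 81.1 err 15.86
red [683.4 -63.8] long 92.1 err 0.72
red [656.8 -62.1] long 73.8 err 2.63
tubtop [[683.61404703 -67.83897951]] [[679.6994513  -62.87251335]]
figfoot [[581.74992625  46.87406246]] [[580.27061437  49.86568199]]
```

The stack sits near (682,-66). Green's long side is at about 70° and red's at about 92°. I'll move above the stack with the jaws across green's short side, then refine with the wrist camera.

>>> carry_out:
  targets:
    - {"x": 0.04,"y": 0.04,"z": 0.005,"az": 0.15,"hand": 1}
    - {"x": 0.085,"y": 0.08,"z": 0.01,"az": 0.3,"hand": 1}
    - {"x": 0.13,"y": 0.12,"z": 0.015,"az": 0.45,"hand": 1}
    - {"x": 0.175,"y": 0.16,"z": 0.02,"az": 0.6,"hand": 1}
    - {"x": 0.22,"y": 0.2,"z": 0.025,"az": 0.75,"hand": 1}

```text
invalid input at $.targets[0]: expected keys x, y, z, ax, ay, az, hand
```

>>> carry_out:
  targets:
    - {"x": 0.045,"y": 0.04,"az": 0.1,"hand": 1}
    - {"x": 0.09,"y": 0.08,"az": 0.1,"hand": 1}
    - {"x": 0.135,"y": 0.12,"az": 0.1,"hand": 1}
    - {"x": 0.18,"y": 0.16,"az": 0.1,"hand": 1}
    - {"x": 0.22,"y": 0.2,"az": 0.1,"hand": 1}

```text
invalid input at $.targets[0]: expected keys x, y, z, ax, ay, az, hand
```

>>> carry_out:
  targets:
    - {"x": 0.035,"y": 0.015,"hand": 1}
    - {"x": 0.056,"y": 0.025,"hand": 1}
    - {"x": 0.056,"y": 0.025,"hand": 1}
    - {"x": 0.056,"y": 0.025,"hand": 1}

```text
invalid input at $.targets[0]: expected keys x, y, z, ax, ay, az, hand
```

```bash
cat >> h.py <<'E'
def st():
    s=ctrl.sense();w,x,y,z=s["ee_rot"]
    jaw=np.degrees(np.arctan2(1-2*(x*x+z*z),2*(x*y-w*z)))
    print("t",round(s["time_s"],2),"tcp",s["eef_pos"].round(1),"jaw",round(jaw,1),"down",round(2*(x*z-w*y),4),"F",s["force"].round(1),"grip",round(s["grip_width"],3),"j",s["joints"].round(2))
    return s["eef_pos"],jaw
def delta(x,y,z,long=None):
    p,j=st(); d=np.array([x,y,z])-p
    a=0 if long is None else (long-90-j+90)%180-90
    print("delta mm",d.round(1),"az",round(np.radians(a),3))
def snap(n,f,scale=1.4):
    c=viewer.camera_info(n);im=viewer.capture(n);cv2.imwrite(f"pics/{f}.png",cv2.resize(im,None,fx=scale,fy=scale,interpolation=cv2.INTER_CUBIC));return c,im
E
python3 - <<'E'
from h import *
import pickle
st();pickle.dump(snap("wrist","w1"),open("w1.pkl","wb"))
E
```

```text
t 0.15 tcp [ 186.3 -490.6  209.1] jaw -69.2 down -1.0 F [ 1.  -0.2 -0. ] grip 1.005 j [-1.43  0.31  1.5   0.    1.33 -0.22]
```

View pics/w1.png

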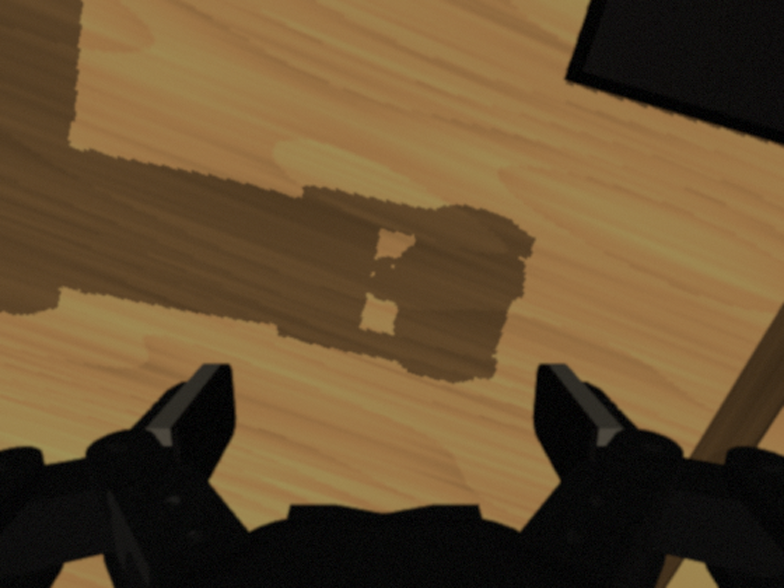

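The moves were refused because every row needs all the keys. The picture shows only bare counter under the fingers. I'll resend with every key.

>>> carry_out:
  targets:
    - {"x": 0.04,"y": 0.04,"z": 0.005,"ax": 0,"ay": 0,"az": 0.15,"hand": 1}
    - {"x": 0.085,"y": 0.08,"z": 0.01,"ax": 0,"ay": 0,"az": 0.3,"hand": 1}
    - {"x": 0.13,"y": 0.12,"z": 0.015,"ax": 0,"ay": 0,"az": 0.45,"hand": 1}
    - {"x": 0.175,"y": 0.16,"z": 0.02,"ax": 0,"ay": 0,"az": 0.6,"hand": 1}
    - {"x": 0.22,"y": 0.2,"z": 0.025,"ax": 0,"ay": 0,"az": 0.75,"hand": 1}

```text
time_s: 0.82
eef_pos: [407.5, -289.3, 234.7]
ee_rot: [0.375, 0.6, 0.375, -0.6]
force: [1.5, -0.9, -0.8]
grip_width: 0.998
```

>>> carry_out:
  targets:
    - {"x": 0.045,"y": 0.04,"z": 0,"ax": 0,"ay": 0,"az": 0.1,"hand": 1}
    - {"x": 0.09,"y": 0.08,"z": 0,"ax": 0,"ay": 0,"az": 0.1,"hand": 1}
    - {"x": 0.135,"y": 0.12,"z": 0,"ax": 0,"ay": 0,"az": 0.1,"hand": 1}
    - {"x": 0.18,"y": 0.16,"z": 0,"ax": 0,"ay": 0,"az": 0.1,"hand": 1}
    - {"x": 0.22,"y": 0.2,"z": 0,"ax": 0,"ay": 0,"az": 0.1,"hand": 1}

```text
time_s: 1.45
eef_pos: [627.6, -89.2, 234.2]
ee_rot: [-0.403, -0.581, -0.403, 0.581]
force: [-0.3, -1.9, -0.0]
grip_width: 0.999
```

>>> carry_out:
  targets:
    - {"x": 0.035,"y": 0.015,"z": 0,"ax": 0,"ay": 0,"az": 0,"hand": 1}
    - {"x": 0.056,"y": 0.025,"z": 0,"ax": 0,"ay": 0,"az": 0,"hand": 1}
    - {"x": 0.056,"y": 0.025,"z": 0,"ax": 0,"ay": 0,"az": 0,"hand": 1}
    - {"x": 0.056,"y": 0.025,"z": 0,"ax": 0,"ay": 0,"az": 0,"hand": 1}

```text
time_s: 1.95
eef_pos: [681.8, -66.2, 234.3]
ee_rot: [-0.403, -0.581, -0.403, 0.581]
force: [-0.2, -0.5, 0.4]
grip_width: 0.997
```

Run:
```python
from h import *
import pickle
st();pickle.dump(snap("wrist","w2"),open("w2.pkl","wb"))
```

```text
t 1.95 tcp [681.8 -66.2 234.3] jaw -20.5 down -1.0 F [-0.2 -0.5  0.4] grip 0.997 j [-0.27  0.68  0.87 -0.    1.59  0.09]
```

View pics/w2.png

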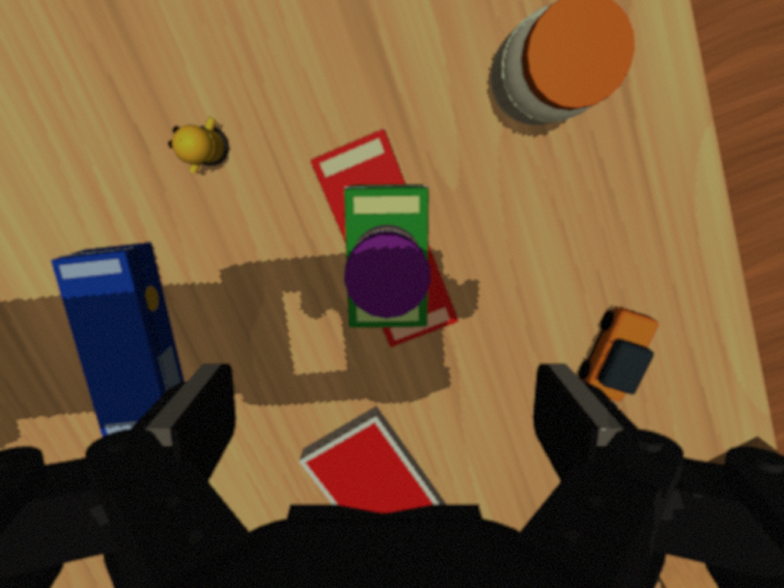

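The wrist picture shows the tub lid centred at (387,275). Green's corners are (345,187), (428,187), (426,327) and (350,327). Red's are (312,160), (384,131), (456,320) and (393,346).

Run:
```python
from h import *
import pickle,fit
c,im=pickle.load(open("w2.pkl","rb"));fit.cs["w"]=c
o=lambda p:((p[0]+.5)/1.4-.5,(p[1]+.5)/1.4-.5)
print("tub",plane(c,o((387,275)),140), [plane(c,o(p),140).round(1).tolist() for p in((344,275),(431,275),(387,233),(387,318))])
for k,w,l,z,a,x0 in(("green",52,90,90,[(345,187),(428,187),(426,327),(350,327)],(682,-66,-.35)),("red",56,150,44,[(312,160),(384,131),(456,320),(393,346)],(682,-64,.03))):
    x,e=fit.fit(w,l,z,[("w",o(p)) for p in a],x0);print(k,x[:2].round(1),90+np.degrees(x[2]),e)
print("fig",plane(c,o((197,147)),25))
```

```text
tub [[684.19471432 -62.41394897]] [[[662.6, -54.3]], [[706.3, -70.7]], [[692.1, -41.2]], [[675.7, -85.1]]]
green [684.  -64.2] 70.00366744049367 1.2945224185210975
red [685.4 -62.7] 91.57312123975247 2.7088847202963393
fig [[579.80356408  49.32811105]]
```

>>> carry_out:
  targets:
    - {"x": 0.002,"y": 0.002,"z": -0.04,"ax": 0,"ay": 0,"az": 0,"hand": 1}
    - {"x": 0.002,"y": 0.002,"z": -0.08,"ax": 0,"ay": 0,"az": 0,"hand": 1}
    - {"x": 0.002,"y": 0.002,"z": -0.11,"ax": 0,"ay": 0,"az": 0,"hand": 1}
    - {"x": 0.002,"y": 0.002,"z": -0.128,"ax": 0,"ay": 0,"az": 0,"hand": 1}
    - {"x": 0.002,"y": 0.002,"z": -0.128,"ax": 0,"ay": 0,"az": 0,"hand": 1}

```text
time_s: 2.62
eef_pos: [683.8, -64.1, 106.0]
ee_rot: [-0.402, -0.581, -0.403, 0.581]
force: [0.1, 0.2, 0.2]
grip_width: 1.004
```

>>> carry_out:
  targets:
    - {"x": 0,"y": 0,"z": 0,"ax": 0,"ay": 0,"az": 0,"hand": -1}
    - {"x": 0,"y": 0,"z": 0,"ax": 0,"ay": 0,"az": 0,"hand": -1}
    - {"x": 0,"y": 0,"z": 0,"ax": 0,"ay": 0,"az": 0,"hand": -1}
    - {"x": 0,"y": 0,"z": 0,"ax": 0,"ay": 0,"az": 0,"hand": -1}
    - {"x": 0,"y": 0,"z": 0,"ax": 0,"ay": 0,"az": 0,"hand": -1}
  grip_force: 25

```text
time_s: 3.25
eef_pos: [684.8, -63.9, 107.9]
ee_rot: [0.404, 0.581, 0.402, -0.581]
force: [-2.1, 0.5, 7.0]
grip_width: 0.532
```

>>> carry_out:
  targets:
    - {"x": 0,"y": 0,"z": 0,"ax": 0,"ay": 0,"az": 0,"hand": -1}
    - {"x": 0,"y": 0,"z": 0.004,"ax": 0,"ay": 0,"az": 0,"hand": -1}
    - {"x": 0,"y": 0,"z": 0.015,"ax": 0,"ay": 0,"az": 0,"hand": -1}
    - {"x": 0,"y": 0,"z": 0.035,"ax": 0,"ay": 0,"az": 0,"hand": -1}
    - {"x": 0,"y": 0,"z": 0.04,"ax": 0,"ay": 0,"az": 0,"hand": -1}

```text
time_s: 3.88
eef_pos: [684.9, -64.0, 148.3]
ee_rot: [0.404, 0.582, 0.402, -0.58]
force: [-0.8, -0.4, -1.8]
grip_width: 0.535
```

Run:
```python
from h import *
snap("side","s1",1); snap("wrist","w3",1)
delta(619.5,317.5,146)
a=cv2.imread("pics/s1.png")[110:230,170:310];b=cv2.imread("pics/w3.png")
cv2.imwrite("pics/p3.png",np.hstack([cv2.resize(a,(400,343)),cv2.resize(b,(400,343))]))
```

```text
t 3.98 tcp [684.5 -63.9 147. ] jaw -20.5 down -1.0 F [-0.3  0.7 -0.7] grip 0.535 j [-0.26  0.73  1.01  0.    1.4   0.09]
delta mm [-65.  381.4  -1. ] az 0.0
```

View pics/p3.png

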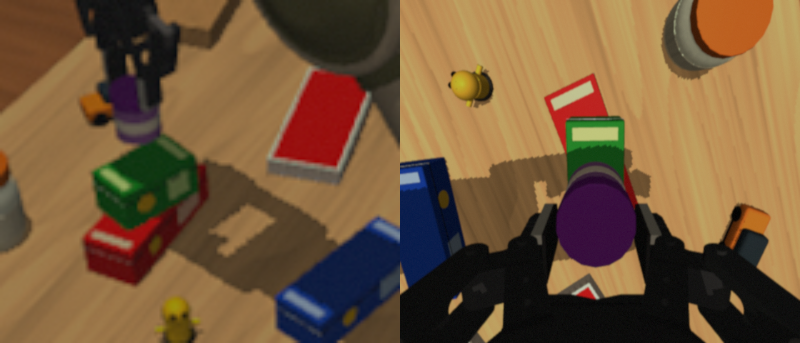

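The tub is up, level and clear of green (the view shows it at (596,222), with the stack undisturbed). Now its offset from the TCP, and where the grey can stands.

Run:
```python
from h import *
c=viewer.camera_info("wrist")
p=plane(c,(274.4,271.8),179.5)[0];print("tub",p); 
s=viewer.camera_info("scene");print("can",plane(s,(401,176),0))
d=np.array([619.5,317.5])-p;print("move",d)
```

```text
tub [684.84977921 -61.11107415]
can [[528.89652492 499.19415941]]
move [-65.34977921 378.61107415]
```

>>> carry_out:
  targets:
    - {"x": -0.004,"y": 0.02,"z": 0,"ax": 0,"ay": 0,"az": 0,"hand": -1}
    - {"x": -0.01,"y": 0.06,"z": 0,"ax": 0,"ay": 0,"az": 0,"hand": -1}
    - {"x": -0.018,"y": 0.105,"z": 0,"ax": 0,"ay": 0,"az": 0,"hand": -1}
    - {"x": -0.026,"y": 0.15,"z": 0,"ax": 0,"ay": 0,"az": 0,"hand": -1}
    - {"x": -0.034,"y": 0.195,"z": 0,"ax": 0,"ay": 0,"az": 0,"hand": -1}

```text
time_s: 4.6
eef_pos: [649.1, 133.8, 145.8]
ee_rot: [-0.403, -0.581, -0.404, 0.581]
force: [0.9, -1.1, -1.0]
grip_width: 0.537
```

>>> carry_out:
  targets:
    - {"x": -0.008,"y": 0.045,"z": 0,"ax": 0,"ay": 0,"az": 0,"hand": -1}
    - {"x": -0.016,"y": 0.09,"z": 0,"ax": 0,"ay": 0,"az": 0,"hand": -1}
    - {"x": -0.024,"y": 0.13,"z": 0,"ax": 0,"ay": 0,"az": 0,"hand": -1}
    - {"x": -0.029,"y": 0.165,"z": 0,"ax": 0,"ay": 0,"az": 0,"hand": -1}
    - {"x": -0.031,"y": 0.184,"z": 0,"ax": 0,"ay": 0,"az": 0,"hand": -1}

```text
time_s: 5.22
eef_pos: [617.9, 317.6, 145.8]
ee_rot: [-0.403, -0.58, -0.404, 0.581]
force: [0.1, -0.2, -0.9]
grip_width: 0.535
```

>>> carry_out:
  targets:
    - {"x": 0,"y": 0,"z": -0.02,"ax": 0,"ay": 0,"az": 0,"hand": -1}
    - {"x": 0,"y": 0,"z": -0.05,"ax": 0,"ay": 0,"az": 0,"hand": -1}
    - {"x": 0,"y": 0,"z": -0.08,"ax": 0,"ay": 0,"az": 0,"hand": -1}
    - {"x": 0,"y": 0,"z": -0.095,"ax": 0,"ay": 0,"az": 0,"hand": -1}
    - {"x": 0,"y": 0,"z": -0.095,"ax": 0,"ay": 0,"az": 0,"hand": -1}

```text
time_s: 5.85
eef_pos: [618.9, 315.0, 50.8]
ee_rot: [-0.403, -0.581, -0.403, 0.582]
force: [0.5, -0.3, -1.4]
grip_width: 0.529
```

Run:
```python
from h import *
st();a,b=snap("side","s2",1),snap("wrist","w4",1)
A=cv2.resize(a[1][220:340,80:220],(400,343));B=cv2.resize(b[1],(400,343))
cv2.imwrite("pics/p4.png",np.hstack([cv2.convertScaleAbs(A,alpha=1.5),B]))
```

```text
t 5.85 tcp [618.9 315.   50.8] jaw -20.5 down -1.0 F [ 0.5 -0.3 -1.4] grip 0.529 j [ 0.3   0.83  1.08 -0.    1.23  0.66]
```

View pics/p4.png

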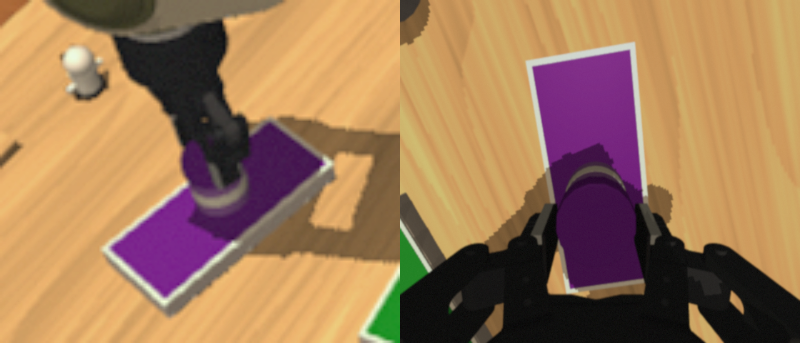

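The tub hangs just above the purple stand. I'll check the stand's centre from the wrist picture, using corners (526,62), (634,43), (568,292) and (645,281) in the right half.

Run:
```python
from h import *
import fit
c=viewer.camera_info("wrist");fit.cs["w"]=c
o=lambda p:((p[0]-400)*1.4,p[1]*1.2245)
P=[(526,62),(634,43),(568,292),(645,281)]
print([plane(c,o(p),20).round(1).tolist() for p in P])
x,e=fit.fit(80,175,20,[("w",o(p)) for p in P[:3]],(619,317,-.2));print(x[:2],90+np.degrees(x[2]),e)
print("tub",plane(c,o((596,222)),50.8+32.5), plane(c,(274.4,271.8),50.8+32.5))
```

```text
[[[600.6, 412.0]], [[678.6, 395.0]], [[564.6, 241.4]], [[633.2, 226.4]]]
[621.46597742 318.01959127] 77.96591287381851 1.0531012460938882
tub [[619.93538909 317.13989909]] [[619.94151399 317.15627588]]
```

>>> carry_out:
  targets:
    - {"x": 0.001,"y": 0.001,"z": -0.006,"ax": 0,"ay": 0,"az": 0,"hand": -1}
    - {"x": 0.001,"y": 0.001,"z": -0.01,"ax": 0,"ay": 0,"az": 0,"hand": -1}
    - {"x": 0.001,"y": 0.001,"z": -0.012,"ax": 0,"ay": 0,"az": 0,"hand": -1}
    - {"x": 0.001,"y": 0.001,"z": -0.0125,"ax": 0,"ay": 0,"az": 0,"hand": -1}
    - {"x": 0.001,"y": 0.001,"z": -0.0125,"ax": 0,"ay": 0,"az": 0,"hand": -1}

```text
time_s: 6.58
eef_pos: [620.4, 316.2, 39.1]
ee_rot: [0.403, 0.581, 0.403, -0.581]
force: [0.3, -0.5, -0.9]
grip_width: 0.53
```

>>> carry_out:
  targets:
    - {"x": 0,"y": 0,"z": -0.001,"ax": 0,"ay": 0,"az": 0,"hand": -1}
    - {"x": 0,"y": 0,"z": -0.0015,"ax": 0,"ay": 0,"az": 0,"hand": -1}
    - {"x": 0,"y": 0,"z": -0.0015,"ax": 0,"ay": 0,"az": 0,"hand": -1}

```text
time_s: 6.95
eef_pos: [620.4, 316.3, 38.0]
ee_rot: [0.403, 0.581, 0.403, -0.581]
force: [-1.1, 0.0, 3.8]
grip_width: 0.534
```

Contact made (+4 N). Releasing, then rising and heading back to the stack.

>>> carry_out:
  targets:
    - {"x": 0,"y": 0,"z": 0,"ax": 0,"ay": 0,"az": 0,"hand": 0.3}
    - {"x": 0,"y": 0,"z": 0,"ax": 0,"ay": 0,"az": 0,"hand": 1}
    - {"x": 0,"y": 0,"z": 0,"ax": 0,"ay": 0,"az": 0,"hand": 1}
    - {"x": 0,"y": 0,"z": 0.03,"ax": 0,"ay": 0,"az": 0,"hand": 1}
    - {"x": 0,"y": 0,"z": 0.08,"ax": 0,"ay": 0,"az": 0,"hand": 1}

```text
time_s: 7.58
eef_pos: [619.4, 315.8, 116.7]
ee_rot: [-0.403, -0.58, -0.403, 0.582]
force: [0.5, -0.5, 1.3]
grip_width: 0.999
```

>>> carry_out:
  targets:
    - {"x": 0,"y": 0,"z": 0.05,"ax": 0,"ay": 0,"az": 0,"hand": 1}
    - {"x": 0,"y": 0,"z": 0.09,"ax": 0,"ay": 0,"az": 0,"hand": 1}
    - {"x": 0.008,"y": -0.05,"z": 0.09,"ax": 0,"ay": 0,"az": 0,"hand": 1}
    - {"x": 0.018,"y": -0.105,"z": 0.09,"ax": 0,"ay": 0,"az": 0,"hand": 1}
    - {"x": 0.027,"y": -0.16,"z": 0.09,"ax": 0,"ay": 0,"az": 0,"hand": 1}

```text
time_s: 8.2
eef_pos: [647.4, 154.6, 207.5]
ee_rot: [0.403, 0.581, 0.403, -0.581]
force: [0.2, 0.1, 0.4]
grip_width: 1.0
```

>>> carry_out:
  targets:
    - {"x": 0.009,"y": -0.055,"z": 0,"ax": 0,"ay": 0,"az": 0,"hand": 1}
    - {"x": 0.018,"y": -0.11,"z": 0,"ax": 0,"ay": 0,"az": 0,"hand": 1}
    - {"x": 0.027,"y": -0.165,"z": 0,"ax": 0,"ay": 0,"az": 0,"hand": 1}
    - {"x": 0.035,"y": -0.21,"z": 0,"ax": 0,"ay": 0,"az": 0,"hand": 1}
    - {"x": 0.036,"y": -0.22,"z": 0,"ax": 0,"ay": 0,"az": 0,"hand": 1}

```text
time_s: 8.82
eef_pos: [683.3, -66.8, 207.0]
ee_rot: [-0.402, -0.582, -0.402, 0.582]
force: [-0.4, 1.1, 0.1]
grip_width: 1.001
```

Run:
```python
from h import *
import pickle
st();a=snap("side","s3",1);b=snap("wrist","w5",1.4);pickle.dump(b,open("w5.pkl","wb"))
A=cv2.convertScaleAbs(cv2.resize(a[1][220:340,80:220],(280,240)),alpha=1.5);B=cv2.imread("pics/w5.png");B[-240:,:280]=A
cv2.imwrite("pics/p5.png",B)
```

```text
t 8.82 tcp [683.3 -66.8 207. ] jaw -20.7 down -1.0 F [-0.4  1.1  0.1] grip 1.001 j [-0.27  0.7   0.91 -0.    1.53  0.09]
```

View pics/p5.png

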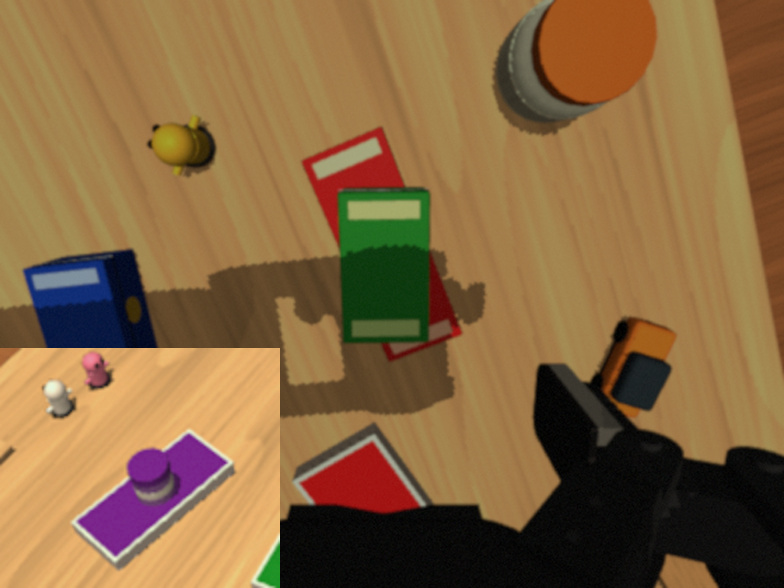

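The tub stands in the middle of the purple stand (inset), and green is undisturbed. The lid corners are green (339,191), (429,190), (429,342), (342,342) and red (303,160), (381,128), (461,333), (389,360).

Run:
```python
from h import *
import pickle,fit
c,im=pickle.load(open("w5.pkl","rb"));fit.cs["w"]=c
o=lambda p:((p[0]+.5)/1.4-.5,(p[1]+.5)/1.4-.5)
for k,w,l,z,a,x0 in(("green",52,90,90,[(339,191),(429,190),(429,342),(342,342)],(682,-66,-.35)),("red",56,150,44,[(303,160),(381,128),(461,333),(389,360)],(682,-64,.03))):
    x,e=fit.fit(w,l,z,[("w",o(p)) for p in a],x0);print(k,x[:2].round(1),90+np.degrees(x[2]),e)
delta(684,-65,56,70)
```

```text
green [683.9 -64. ] 69.86016199716663 1.2327923639509777
red [685.2 -62.1] 91.3404283146847 1.9217623618566506
t 8.93 tcp [683.2 -64.5 207.2] jaw -20.6 down -1.0 F [-0.3  0.9  0.1] grip 1.003 j [-0.26  0.69  0.92  0.    1.53  0.09]
delta mm [   0.8   -0.5 -151.2] az 0.01
```

>>> carry_out:
  targets:
    - {"x": 0.001,"y": 0,"z": -0.045,"ax": 0,"ay": 0,"az": 0.01,"hand": 1}
    - {"x": 0.001,"y": 0,"z": -0.095,"ax": 0,"ay": 0,"az": 0.01,"hand": 1}
    - {"x": 0.001,"y": 0,"z": -0.13,"ax": 0,"ay": 0,"az": 0.01,"hand": 1}
    - {"x": 0.001,"y": 0,"z": -0.151,"ax": 0,"ay": 0,"az": 0.01,"hand": 1}
    - {"x": 0.001,"y": 0,"z": -0.151,"ax": 0,"ay": 0,"az": 0.01,"hand": 1}

```text
time_s: 9.55
eef_pos: [683.5, -62.0, 55.2]
ee_rot: [-0.405, -0.578, -0.407, 0.579]
force: [0.3, 0.0, 0.9]
grip_width: 1.001
```

>>> carry_out:
  targets:
    - {"x": 0,"y": 0,"z": 0,"ax": 0,"ay": 0,"az": 0,"hand": -1}
    - {"x": 0,"y": 0,"z": 0,"ax": 0,"ay": 0,"az": 0,"hand": -1}
    - {"x": 0,"y": 0,"z": 0,"ax": 0,"ay": 0,"az": 0,"hand": -1}
    - {"x": 0,"y": 0,"z": 0,"ax": 0,"ay": 0,"az": 0,"hand": -1}
    - {"x": 0,"y": 0,"z": 0,"ax": 0,"ay": 0,"az": 0,"hand": -1}
  grip_force: 30

```text
time_s: 10.18
eef_pos: [684.8, -63.6, 58.1]
ee_rot: [0.406, 0.58, 0.406, -0.578]
force: [-2.4, 1.9, 6.9]
grip_width: 0.598
```

>>> carry_out:
  targets:
    - {"x": 0,"y": 0,"z": 0,"ax": 0,"ay": 0,"az": 0,"hand": -1}
    - {"x": 0,"y": 0,"z": 0.004,"ax": 0,"ay": 0,"az": 0,"hand": -1}
    - {"x": 0,"y": 0,"z": 0.02,"ax": 0,"ay": 0,"az": 0,"hand": -1}
    - {"x": 0,"y": 0,"z": 0.045,"ax": 0,"ay": 0,"az": 0,"hand": -1}
    - {"x": 0,"y": 0,"z": 0.06,"ax": 0,"ay": 0,"az": 0,"hand": -1}

```text
time_s: 10.8
eef_pos: [684.8, -64.0, 118.7]
ee_rot: [0.406, 0.58, 0.405, -0.579]
force: [-0.5, -0.3, -1.6]
grip_width: 0.593
```

Run:
```python
from h import *
delta(420.4,274.5,150,94.1)
```

```text
t 10.8 tcp [684.8 -64.  118.7] jaw -19.9 down -1.0 F [-0.5 -0.3 -1.6] grip 0.593 j [-0.26  0.75  1.05 -0.    1.34  0.08]
delta mm [-264.4  338.5   31.3] az 0.42
```

Green is gripped (50.4 mm, the same 1.6 mm under-reading as the tub). Moving it to the green stand.

>>> carry_out:
  targets:
    - {"x": -0.012,"y": 0.016,"z": 0.02,"ax": 0,"ay": 0,"az": 0.02,"hand": -1}
    - {"x": -0.036,"y": 0.046,"z": 0.03,"ax": 0,"ay": 0,"az": 0.07,"hand": -1}
    - {"x": -0.063,"y": 0.081,"z": 0.03,"ax": 0,"ay": 0,"az": 0.12,"hand": -1}
    - {"x": -0.09,"y": 0.116,"z": 0.03,"ax": 0,"ay": 0,"az": 0.17,"hand": -1}
    - {"x": -0.117,"y": 0.15,"z": 0.03,"ax": 0,"ay": 0,"az": 0.22,"hand": -1}

```text
time_s: 11.42
eef_pos: [566.3, 87.2, 146.9]
ee_rot: [0.467, 0.531, 0.467, -0.53]
force: [0.5, -0.2, -1.9]
grip_width: 0.594
```

>>> carry_out:
  targets:
    - {"x": -0.03,"y": 0.038,"z": 0,"ax": 0,"ay": 0,"az": 0.05,"hand": -1}
    - {"x": -0.06,"y": 0.076,"z": 0,"ax": 0,"ay": 0,"az": 0.1,"hand": -1}
    - {"x": -0.09,"y": 0.115,"z": 0,"ax": 0,"ay": 0,"az": 0.15,"hand": -1}
    - {"x": -0.118,"y": 0.15,"z": 0,"ax": 0,"ay": 0,"az": 0.18,"hand": -1}
    - {"x": -0.138,"y": 0.177,"z": 0,"ax": 0,"ay": 0,"az": 0.2,"hand": -1}

```text
time_s: 12.05
eef_pos: [428.1, 264.4, 147.0]
ee_rot: [0.518, 0.481, 0.518, -0.481]
force: [0.5, -0.2, -2.0]
grip_width: 0.596
```

>>> carry_out:
  targets:
    - {"x": -0.009,"y": 0.011,"z": -0.02,"ax": 0,"ay": 0,"az": 0,"hand": -1}
    - {"x": -0.009,"y": 0.011,"z": -0.06,"ax": 0,"ay": 0,"az": 0,"hand": -1}
    - {"x": -0.009,"y": 0.011,"z": -0.09,"ax": 0,"ay": 0,"az": 0,"hand": -1}
    - {"x": -0.009,"y": 0.011,"z": -0.1,"ax": 0,"ay": 0,"az": 0,"hand": -1}
    - {"x": -0.009,"y": 0.011,"z": -0.1,"ax": 0,"ay": 0,"az": 0,"hand": -1}

```text
time_s: 12.68
eef_pos: [420.6, 274.2, 46.9]
ee_rot: [0.518, 0.482, 0.518, -0.482]
force: [-0.2, 0.0, -1.4]
grip_width: 0.602
```

Run:
```python
from h import *
import pickle
delta(420.4,274.5,34,94.1);b=snap("wrist","w6",1.4);pickle.dump(b,open("w6.pkl","wb"))
```

```text
t 12.68 tcp [420.6 274.2  46.9] jaw 4.1 down -1.0 F [-0.2  0.  -1.4] grip 0.602 j [0.34 0.46 1.76 0.   0.92 0.27]
delta mm [ -0.2   0.3 -12.9] az -0.0
```

View pics/w6.png

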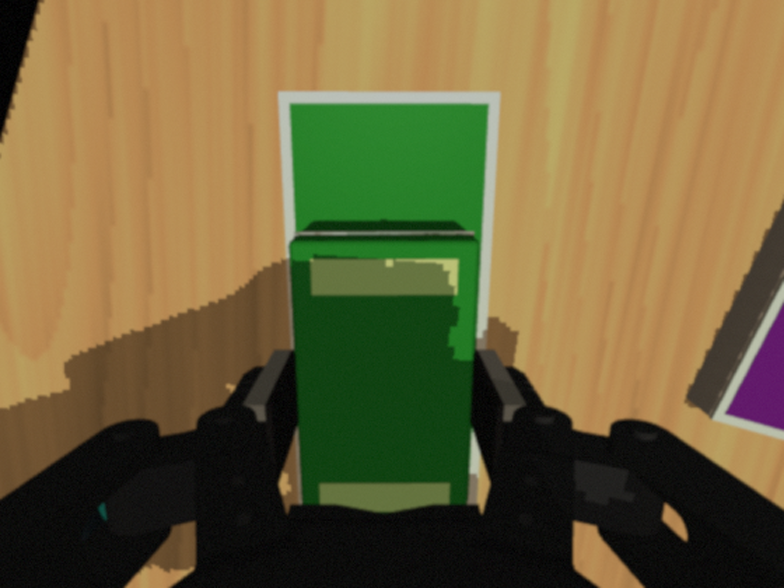

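The carton lines up with the stand. The stand's far corners are (279,93) and (500,93), and the carton's lid corners are about (290,241), (479,238), (302,504) and (470,504). Checking the offset numerically.

Run:
```python
from h import *
import pickle,fit
c,im=pickle.load(open("w6.pkl","rb"));fit.cs["w"]=c
o=lambda p:((p[0]+.5)/1.4-.5,(p[1]+.5)/1.4-.5)
x,e=fit.fit(80,175,20,[("w",o(p)) for p in((279,93),(500,93))],(420,274,.07));print("stand",x[:2].round(1),90+np.degrees(x[2]),e)
x,e=fit.fit(52,90,79,[("w",o(p)) for p in((290,241),(479,238),(302,504),(470,504))],(420,274,.07));print("carton",x[:2].round(1),90+np.degrees(x[2]),e)
```

```text
stand [422.1 274.8] 94.12245883117875 0.10293166314204427
carton [420.4 275.7] 94.51683518166246 8.73783973803279
```

>>> carry_out:
  targets:
    - {"x": 0.001,"y": 0,"z": -0.006,"ax": 0,"ay": 0,"az": 0,"hand": -1}
    - {"x": 0.001,"y": 0,"z": -0.01,"ax": 0,"ay": 0,"az": 0,"hand": -1}
    - {"x": 0.001,"y": 0,"z": -0.012,"ax": 0,"ay": 0,"az": 0,"hand": -1}
    - {"x": 0.001,"y": 0,"z": -0.013,"ax": 0,"ay": 0,"az": 0,"hand": -1}
    - {"x": 0.001,"y": 0,"z": -0.013,"ax": 0,"ay": 0,"az": 0,"hand": -1}

```text
time_s: 13.35
eef_pos: [421.3, 274.1, 34.1]
ee_rot: [0.518, 0.482, 0.518, -0.482]
force: [-3.1, -2.4, 5.4]
grip_width: 0.594
```

>>> carry_out:
  targets:
    - {"x": 0,"y": 0,"z": 0,"ax": 0,"ay": 0,"az": 0,"hand": 0.4}
    - {"x": 0,"y": 0,"z": 0,"ax": 0,"ay": 0,"az": 0,"hand": 1}
    - {"x": 0,"y": 0,"z": 0,"ax": 0,"ay": 0,"az": 0,"hand": 1}
    - {"x": 0,"y": 0,"z": 0.03,"ax": 0,"ay": 0,"az": 0,"hand": 1}
    - {"x": 0,"y": 0,"z": 0.08,"ax": 0,"ay": 0,"az": 0,"hand": 1}

```text
time_s: 13.98
eef_pos: [420.5, 273.8, 113.4]
ee_rot: [0.517, 0.481, 0.518, -0.483]
force: [-0.0, 0.4, 0.2]
grip_width: 1.005
```

>>> carry_out:
  targets:
    - {"x": 0,"y": 0,"z": 0.05,"ax": 0,"ay": 0,"az": 0,"hand": 1}
    - {"x": 0,"y": 0,"z": 0.1,"ax": 0,"ay": 0,"az": 0,"hand": 1}
    - {"x": 0,"y": 0,"z": 0.11,"ax": 0,"ay": 0,"az": 0,"hand": 1}
    - {"x": 0,"y": 0,"z": 0.11,"ax": 0,"ay": 0,"az": 0,"hand": 1}

```text
time_s: 14.48
eef_pos: [421.2, 274.1, 223.1]
ee_rot: [0.518, 0.482, 0.518, -0.482]
force: [-0.7, 0.2, -1.2]
grip_width: 0.994
```

Run:
```python
from h import *
import pickle
delta(685.2,-62.3,200,91.5);b=snap("wrist","w7",1.4);pickle.dump(b,open("w7.pkl","wb"))
```

```text
t 14.47 tcp [421.2 274.1 223.1] jaw 4.1 down -1.0 F [-0.7  0.2 -1.2] grip 0.994 j [0.34 0.25 1.54 0.   1.35 0.27]
delta mm [ 264.  -336.4  -23.1] az -0.046
```

View pics/w7.png

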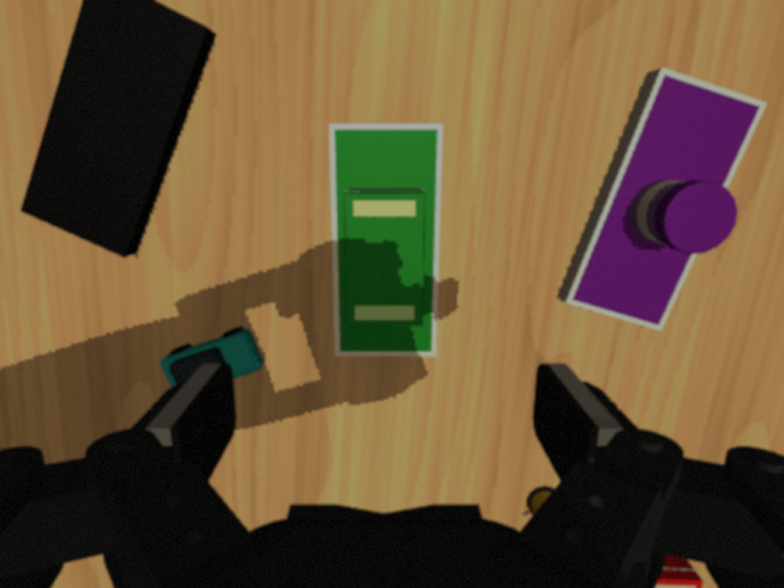

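Green is flat on its stand and the tub is on purple. The stand's corners are (331,126), (442,126), (434,355) and (336,355), and the carton stripes' outer edges are at (384,200) and (385,321). The purple stand's corners are (661,69), (764,104), (660,328) and (568,301), with the lid centre at (701,217).

Run:
```python
from h import *
import pickle,fit
c,im=pickle.load(open("w7.pkl","rb"));fit.cs["w"]=c
o=lambda p:((p[0]+.5)/1.4-.5,(p[1]+.5)/1.4-.5)
x,e=fit.fit(80,175,20,[("w",o(p)) for p in((331,126),(442,126),(434,355),(336,355))],(420,274,.07));print("stand",x[:2].round(1),90+np.degrees(x[2]),e)
a=plane(c,[o(p) for p in((352,200),(416,200),(355,321),(415,321),(344,191),(425,191))],66);print("stripes",a.round(1),a[:4].mean(0),"yaw",np.degrees(np.arctan2(*(a[1]-a[0])[::-1])))
x,e=fit.fit(80,175,20,[("w",o(p)) for p in((661,69),(764,104),(660,328),(568,301))],(620,317,-.2));print("pstand",x[:2].round(1),90+np.degrees(x[2]),e, plane(c,o((701,217)),70))
```

```text
stand [422.1 274.3] 93.8617037695987 1.2789537386416612
stripes [[397.6 311.7]
 [438.4 314.6]
 [404.1 230.5]
 [444.9 233.4]
 [392.2 316.9]
 [443.6 320.7]] [421.23386271 272.55286149] yaw 4.126191738002626
pstand [621.1 318.4] 77.77959102650941 1.820586622768019 [[620.12308395 317.32860253]]
```

Green is within 2 mm and the tub within about 1 mm. Next, red.

>>> carry_out:
  targets:
    - {"x": 0.03,"y": -0.038,"z": 0,"ax": 0,"ay": 0,"az": -0.046,"hand": 1}
    - {"x": 0.06,"y": -0.076,"z": 0,"ax": 0,"ay": 0,"az": -0.046,"hand": 1}
    - {"x": 0.09,"y": -0.115,"z": 0,"ax": 0,"ay": 0,"az": -0.046,"hand": 1}
    - {"x": 0.12,"y": -0.153,"z": 0,"ax": 0,"ay": 0,"az": -0.046,"hand": 1}
    - {"x": 0.15,"y": -0.191,"z": 0,"ax": 0,"ay": 0,"az": -0.046,"hand": 1}

```text
time_s: 15.15
eef_pos: [571.6, 81.8, 221.4]
ee_rot: [0.505, 0.493, 0.507, -0.494]
force: [0.3, 0.5, -0.3]
grip_width: 1.001
```

>>> carry_out:
  targets:
    - {"x": 0.03,"y": -0.038,"z": -0.005,"ax": 0,"ay": 0,"az": 0,"hand": 1}
    - {"x": 0.06,"y": -0.076,"z": -0.01,"ax": 0,"ay": 0,"az": 0,"hand": 1}
    - {"x": 0.09,"y": -0.115,"z": -0.02,"ax": 0,"ay": 0,"az": 0,"hand": 1}
    - {"x": 0.114,"y": -0.145,"z": -0.023,"ax": 0,"ay": 0,"az": 0,"hand": 1}
    - {"x": 0.114,"y": -0.145,"z": -0.023,"ax": 0,"ay": 0,"az": 0,"hand": 1}

```text
time_s: 15.78
eef_pos: [685.3, -64.0, 196.6]
ee_rot: [0.504, 0.493, 0.507, -0.495]
force: [-0.3, 0.1, 0.2]
grip_width: 1.001
```

Run:
```python
from h import *
import pickle
delta(685.2,-62.3,8,91.5);b=snap("wrist","w8",1.4);pickle.dump(b,open("w8.pkl","wb"))
for r in rects(b[1],b[0],"red",44):print(r)
```

```text
t 15.78 tcp [685.3 -64.  196.6] jaw 1.3 down -1.0 F [-0.3  0.1  0.2] grip 1.001 j [-0.26  0.71  0.92 -0.    1.52 -0.29]
delta mm [-1.000e-01  1.700e+00 -1.886e+02] az 0.003
(array([190., 343.]), array([ 599. , -234.7]), array([67.9, 75.3]), 102.1)
(array([275., 179.]), array([684.8, -62.1]), array([ 55.8, 149.6]), 91.7)
```

View pics/w8.png

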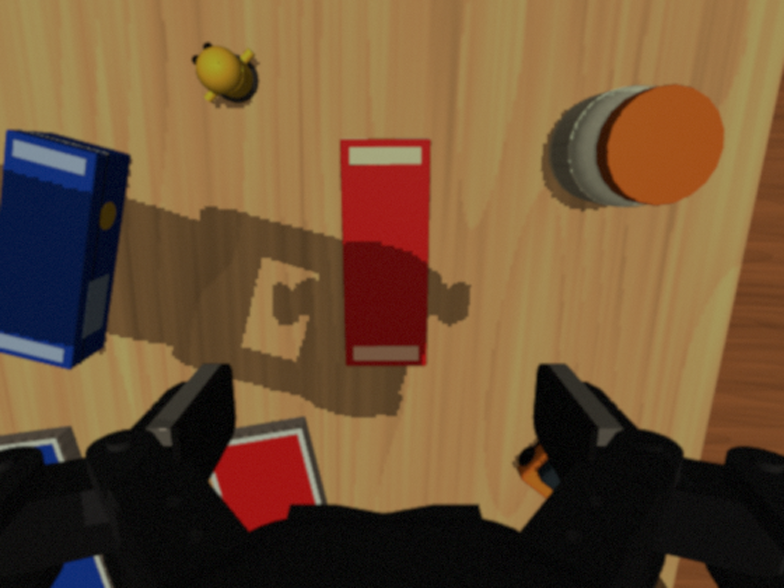

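The red carton alone measures 55.8 x 149.6 mm at (684.8,-62.1), 91.7°, which matches its size. The jar and the figure are clear of the fingers.

>>> carry_out:
  targets:
    - {"x": -0.001,"y": 0.001,"z": -0.05,"ax": 0,"ay": 0,"az": 0.006,"hand": 1}
    - {"x": -0.001,"y": 0.001,"z": -0.1,"ax": 0,"ay": 0,"az": 0.006,"hand": 1}
    - {"x": -0.001,"y": 0.001,"z": -0.15,"ax": 0,"ay": 0,"az": 0.006,"hand": 1}
    - {"x": -0.001,"y": 0.001,"z": -0.18,"ax": 0,"ay": 0,"az": 0.006,"hand": 1}
    - {"x": -0.001,"y": 0.001,"z": -0.185,"ax": 0,"ay": 0,"az": 0.006,"hand": 1}

```text
time_s: 16.45
eef_pos: [682.5, -59.4, 13.1]
ee_rot: [0.507, 0.491, 0.51, -0.492]
force: [0.6, -1.1, 0.5]
grip_width: 0.999
```

>>> carry_out:
  targets:
    - {"x": 0,"y": 0,"z": 0,"ax": 0,"ay": 0,"az": 0,"hand": -1}
    - {"x": 0,"y": 0,"z": 0,"ax": 0,"ay": 0,"az": 0,"hand": -1}
    - {"x": 0,"y": 0,"z": 0,"ax": 0,"ay": 0,"az": 0,"hand": -1}
    - {"x": 0,"y": 0,"z": 0,"ax": 0,"ay": 0,"az": 0,"hand": -1}
    - {"x": 0,"y": 0,"z": 0,"ax": 0,"ay": 0,"az": 0,"hand": -1}
  grip_force: 40

```text
time_s: 17.08
eef_pos: [685.0, -61.3, 23.8]
ee_rot: [0.509, 0.492, 0.507, -0.492]
force: [-26.0, 1.5, 43.3]
grip_width: 0.377
```

Run:
```python
from h import *
delta(601.2,-296.1,100,102.2)
```

```text
t 17.07 tcp [685.  -61.3  23.8] jaw 1.9 down -1.0 F [-26.    1.5  43.3] grip 0.377 j [-0.26  0.84  1.14 -0.    1.16 -0.29]
delta mm [ -83.8 -234.8   76.2] az 0.181
```

The opening is 32 mm on a 56 mm carton with 43 N up, so something is wrong. I'll look before moving.

Run:
```python
from h import *
a=snap("side","s9",1)[1];b=snap("wrist","w9",1)[1];s=snap("scene","sc9",1)[1]
A=cv2.convertScaleAbs(cv2.resize(a[130:240,170:310],(400,314)),alpha=1.5);B=cv2.resize(b,(400,314));S=cv2.resize(s[240:360,280:440],(400,286))
cv2.imwrite("pics/p9.png",np.vstack([np.hstack([A,B]),np.hstack([S,S*0])]));st()
```

```text
t 17.23 tcp [685.  -61.3  23.8] jaw 1.9 down -1.0 F [-25.3   2.9  43.6] grip 0.378 j [-0.26  0.84  1.14 -0.    1.16 -0.29]
```

View pics/p9.png

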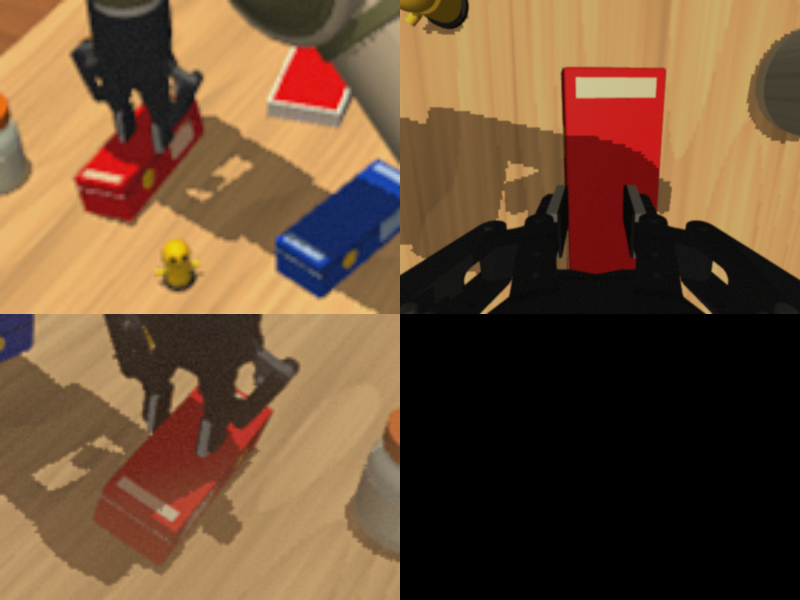

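Both fingertips appear to have ridden up onto the lid, since the opening (32 mm) is narrower than the carton. It's still flat on the counter. I'll take the load off by raising the command to the measured height, then open, rise and re-measure.

>>> carry_out:
  targets:
    - {"x": 0,"y": 0,"z": 0.006,"ax": 0,"ay": 0,"az": 0,"hand": -1}
    - {"x": 0,"y": 0,"z": 0.012,"ax": 0,"ay": 0,"az": 0,"hand": -1}
  grip_force: 20

```text
time_s: 17.48
eef_pos: [685.2, -61.3, 32.1]
ee_rot: [0.509, 0.492, 0.507, -0.491]
force: [-3.2, 0.7, 9.8]
grip_width: 0.182
```

>>> carry_out:
  targets:
    - {"x": 0,"y": 0,"z": 0.02,"ax": 0,"ay": 0,"az": 0,"hand": -1}
    - {"x": 0,"y": 0,"z": 0.06,"ax": 0,"ay": 0,"az": 0,"hand": 1}
    - {"x": 0,"y": 0,"z": 0.11,"ax": 0,"ay": 0,"az": 0,"hand": 1}
    - {"x": 0,"y": 0,"z": 0.16,"ax": 0,"ay": 0,"az": 0,"hand": 1}
    - {"x": 0,"y": 0,"z": 0.17,"ax": 0,"ay": 0,"az": 0,"hand": 1}

```text
time_s: 18.1
eef_pos: [685.6, -61.0, 203.1]
ee_rot: [0.511, 0.493, 0.505, -0.49]
force: [-0.4, -0.2, 0.7]
grip_width: 0.849
```

Run:
```python
from h import *
import pickle
st();b=snap("wrist","w10",1.4);pickle.dump(b,open("w10.pkl","wb"));a=snap("side","s10",1)[1]
for r in rects(b[1],b[0],"red",44):print(r)
B=cv2.imread("pics/w10.png");B[-240:,-280:]=cv2.convertScaleAbs(cv2.resize(a[130:250,170:310],(280,240)),alpha=1.5);cv2.imwrite("pics/p10.png",B)
```

```text
t 18.1 tcp [685.6 -61.  203.1] jaw 1.8 down -1.0 F [-0.4 -0.2  0.7] grip 0.849 j [-0.26  0.69  0.93  0.    1.51 -0.29]
(array([197., 341.]), array([ 607.1, -232.6]), array([51. , 75.8]), 102.4)
(array([275., 180.]), array([687.5, -62.2]), array([ 55.7, 148.5]), 92.0)
```

View pics/p10.png

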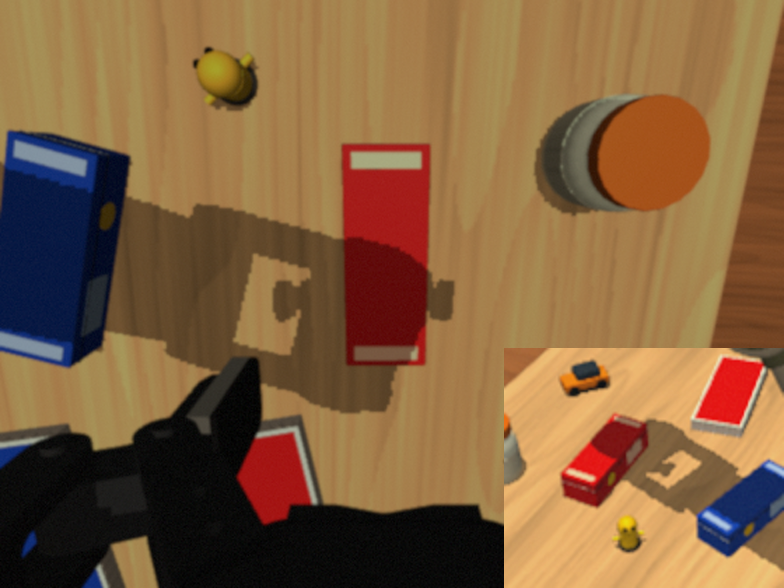

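The carton is unharmed and barely moved, to (687.5,-62.2) and 92.0°. Adding up the commands, that grasp went in at z=15.5, about 3.5 mm too shallow because I'd used a lagging reading. I'll regrasp at z=2 with less force.

>>> carry_out:
  targets:
    - {"x": 0.003,"y": -0.001,"z": -0.05,"ax": 0,"ay": 0,"az": 0.003,"hand": 1}
    - {"x": 0.003,"y": -0.001,"z": -0.1,"ax": 0,"ay": 0,"az": 0.003,"hand": 1}
    - {"x": 0.003,"y": -0.001,"z": -0.145,"ax": 0,"ay": 0,"az": 0.003,"hand": 1}
    - {"x": 0.003,"y": -0.001,"z": -0.175,"ax": 0,"ay": 0,"az": 0.003,"hand": 1}
    - {"x": 0.003,"y": -0.001,"z": -0.185,"ax": 0,"ay": 0,"az": 0.003,"hand": 1}

```text
time_s: 18.82
eef_pos: [685.5, -61.4, 9.2]
ee_rot: [0.507, 0.49, 0.51, -0.492]
force: [0.4, -0.4, -1.0]
grip_width: 1.001
```

>>> carry_out:
  targets:
    - {"x": 0,"y": 0,"z": -0.006,"ax": 0,"ay": 0,"az": 0,"hand": 1}
    - {"x": 0,"y": 0,"z": -0.0105,"ax": 0,"ay": 0,"az": 0,"hand": 1}
    - {"x": 0,"y": 0,"z": -0.0105,"ax": 0,"ay": 0,"az": 0,"hand": 1}

```text
time_s: 19.2
eef_pos: [687.5, -61.9, 2.5]
ee_rot: [0.509, 0.491, 0.508, -0.491]
force: [-0.2, -0.6, -0.1]
grip_width: 1.003
```

>>> carry_out:
  targets:
    - {"x": 0,"y": 0,"z": 0,"ax": 0,"ay": 0,"az": 0,"hand": -1}
    - {"x": 0,"y": 0,"z": 0,"ax": 0,"ay": 0,"az": 0,"hand": -1}
    - {"x": 0,"y": 0,"z": 0,"ax": 0,"ay": 0,"az": 0,"hand": -1}
    - {"x": 0,"y": 0,"z": 0,"ax": 0,"ay": 0,"az": 0,"hand": -1}
    - {"x": 0,"y": 0,"z": 0,"ax": 0,"ay": 0,"az": 0,"hand": -1}
  grip_force: 30

```text
time_s: 19.82
eef_pos: [687.7, -61.9, 2.7]
ee_rot: [0.509, 0.491, 0.508, -0.491]
force: [0.5, 0.6, 5.5]
grip_width: 0.649
```

Solid grasp now (55.2 mm). Lifting and carrying to the red stand.

>>> carry_out:
  targets:
    - {"x": 0,"y": 0,"z": 0.004,"ax": 0,"ay": 0,"az": 0,"hand": -1}
    - {"x": 0,"y": 0,"z": 0.02,"ax": 0,"ay": 0,"az": 0,"hand": -1}
    - {"x": 0,"y": 0,"z": 0.05,"ax": 0,"ay": 0,"az": 0,"hand": -1}
    - {"x": 0,"y": 0,"z": 0.08,"ax": 0,"ay": 0,"az": 0,"hand": -1}
    - {"x": -0.006,"y": -0.015,"z": 0.09,"ax": 0,"ay": 0,"az": 0.01,"hand": -1}

```text
time_s: 20.45
eef_pos: [682.0, -76.8, 94.5]
ee_rot: [0.513, 0.489, 0.511, -0.487]
force: [-0.5, -0.6, -2.8]
grip_width: 0.648
```

>>> carry_out:
  targets:
    - {"x": -0.01,"y": -0.03,"z": 0,"ax": 0,"ay": 0,"az": 0.03,"hand": -1}
    - {"x": -0.025,"y": -0.07,"z": 0,"ax": 0,"ay": 0,"az": 0.07,"hand": -1}
    - {"x": -0.042,"y": -0.115,"z": 0,"ax": 0,"ay": 0,"az": 0.11,"hand": -1}
    - {"x": -0.058,"y": -0.16,"z": 0,"ax": 0,"ay": 0,"az": 0.15,"hand": -1}
    - {"x": -0.072,"y": -0.198,"z": 0,"ax": 0,"ay": 0,"az": 0.168,"hand": -1}

```text
time_s: 21.08
eef_pos: [607.5, -277.2, 91.3]
ee_rot: [0.55, 0.444, 0.551, -0.444]
force: [0.4, -0.5, -1.8]
grip_width: 0.648
```

>>> carry_out:
  targets:
    - {"x": -0.006,"y": -0.015,"z": -0.01,"ax": 0,"ay": 0,"az": 0,"hand": -1}
    - {"x": -0.008,"y": -0.021,"z": -0.03,"ax": 0,"ay": 0,"az": 0,"hand": -1}
    - {"x": -0.008,"y": -0.021,"z": -0.045,"ax": 0,"ay": 0,"az": 0,"hand": -1}
    - {"x": -0.008,"y": -0.021,"z": -0.05,"ax": 0,"ay": 0,"az": 0,"hand": -1}
    - {"x": -0.008,"y": -0.021,"z": -0.05,"ax": 0,"ay": 0,"az": 0,"hand": -1}

```text
time_s: 21.7
eef_pos: [601.6, -295.0, 41.6]
ee_rot: [0.55, 0.444, 0.551, -0.444]
force: [-0.0, 0.6, -1.5]
grip_width: 0.644
```

Run:
```python
from h import *
import pickle
delta(601.2,-296.1,23,102.2);b=snap("wrist","w11",1);pickle.dump(b,open("w11.pkl","wb"))
a=snap("side","s11",1);
B=cv2.resize(b[1],(480,360));A=cv2.convertScaleAbs(cv2.resize(a[1][100:210,240:350],(320,320)),alpha=1.5);o=np.zeros((360,800,3),np.uint8);o[:,:480]=B;o[:320,480:]=A;cv2.imwrite("pics/p11.png",o)
```

```text
t 21.7 tcp [ 601.6 -295.    41.6] jaw 12.3 down -1.0 F [-0.   0.6 -1.5] grip 0.644 j [-0.63  0.79  1.19  0.    1.16 -0.84]
delta mm [ -0.4  -1.1 -18.6] az -0.001
```

View pics/p11.png

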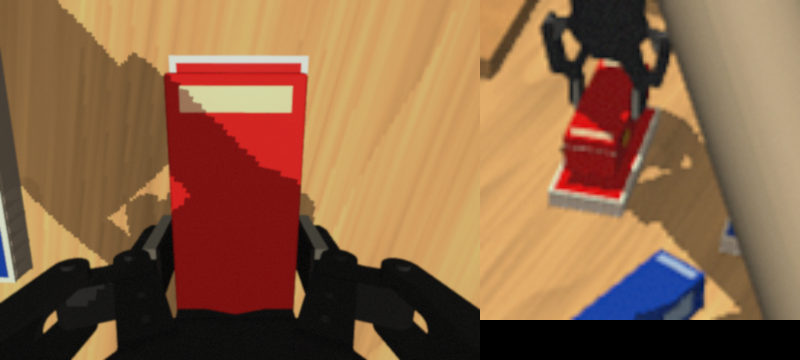

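The red carton is aligned over its stand. The stand's far corners are (169,56) and (309,56), and the carton's lid-edge corners are (166,74) and (307,74).

Run:
```python
from h import *
import pickle
c,im=pickle.load(open("w11.pkl","rb"))
o=lambda p:((p[0]+.5)*7/6-.5,(p[1]+.5)*7/6-.5)
for n,P,z,L in(("stand",((169,56),(309,56)),20,175),("box",((166,74),(307,74)),83,150)):
    a=plane(c,[o(p) for p in P],z);d=a[1]-a[0];w=np.linalg.norm(d);u=d/w
    print(n,"w",w,"yaw",np.degrees(np.arctan2(u[1],u[0])),"centre",a.mean(0)+np.array([u[1],-u[0]])*L/2)
```

```text
stand w 80.37289746713164 yaw 12.270372995123287 centre [ 603.47730011 -294.14702543]
box w 54.45893274826024 yaw 12.270689387377558 centre [ 602.10920302 -295.9797624 ]
```

>>> carry_out:
  targets:
    - {"x": 0.001,"y": 0.001,"z": -0.008,"ax": 0,"ay": 0,"az": 0,"hand": -1}
    - {"x": 0.001,"y": 0.001,"z": -0.014,"ax": 0,"ay": 0,"az": 0,"hand": -1}
    - {"x": 0.001,"y": 0.001,"z": -0.0175,"ax": 0,"ay": 0,"az": 0,"hand": -1}
    - {"x": 0.001,"y": 0.001,"z": -0.019,"ax": 0,"ay": 0,"az": 0,"hand": -1}
    - {"x": 0.001,"y": 0.001,"z": -0.019,"ax": 0,"ay": 0,"az": 0,"hand": -1}

```text
time_s: 22.42
eef_pos: [602.4, -294.9, 23.1]
ee_rot: [0.55, 0.444, 0.55, -0.444]
force: [0.6, -0.0, -2.7]
grip_width: 0.649
```

>>> carry_out:
  targets:
    - {"x": 0,"y": 0,"z": -0.001,"ax": 0,"ay": 0,"az": 0,"hand": -1}
    - {"x": 0,"y": 0,"z": -0.0015,"ax": 0,"ay": 0,"az": 0,"hand": -1}
    - {"x": 0,"y": 0,"z": -0.0015,"ax": 0,"ay": 0,"az": 0,"hand": -1}

```text
time_s: 22.8
eef_pos: [602.5, -295.0, 22.7]
ee_rot: [0.551, 0.444, 0.55, -0.444]
force: [-3.8, 1.5, 5.1]
grip_width: 0.65
```

>>> carry_out:
  targets:
    - {"x": 0,"y": 0,"z": 0,"ax": 0,"ay": 0,"az": 0,"hand": 0.6}
    - {"x": 0,"y": 0,"z": 0,"ax": 0,"ay": 0,"az": 0,"hand": 1}
    - {"x": 0,"y": 0,"z": 0,"ax": 0,"ay": 0,"az": 0,"hand": 1}
    - {"x": 0,"y": 0,"z": 0.03,"ax": 0,"ay": 0,"az": 0,"hand": 1}
    - {"x": 0,"y": 0,"z": 0.08,"ax": 0,"ay": 0,"az": 0,"hand": 1}

```text
time_s: 23.42
eef_pos: [601.5, -294.3, 100.7]
ee_rot: [0.549, 0.444, 0.552, -0.444]
force: [1.5, 0.3, -0.4]
grip_width: 0.997
```

>>> carry_out:
  targets:
    - {"x": 0,"y": 0,"z": 0.05,"ax": 0,"ay": 0,"az": 0,"hand": 1}
    - {"x": 0,"y": 0,"z": 0.1,"ax": 0,"ay": 0,"az": 0,"hand": 1}
    - {"x": 0,"y": 0,"z": 0.11,"ax": 0,"ay": 0,"az": 0,"hand": 1}
    - {"x": 0,"y": 0,"z": 0.11,"ax": 0,"ay": 0,"az": 0,"hand": 1}

```text
time_s: 23.92
eef_pos: [602.3, -294.8, 211.2]
ee_rot: [0.55, 0.444, 0.55, -0.444]
force: [-0.9, 0.2, -1.4]
grip_width: 1.0
```

Run:
```python
from h import *
import pickle
st();b=snap("wrist","w12",1);pickle.dump(b,open("w12.pkl","wb"))
for z in (20,64):
  for r in rects(b[1],b[0],"red",z):print(z,r)
# lid stripes (pale) inside red area, at z=64
h=cv2.cvtColor(b[1],cv2.COLOR_BGR2HSV)
m=((h[...,1]<110)&(h[...,2]>70)).astype(np.uint8)
for k in cv2.findContours(m,cv2.RETR_LIST,cv2.CHAIN_APPROX_NONE)[0]:
    w=plane(b[0],k[:,0],64).astype(np.float32);r=cv2.minAreaRect(w)
    if 30<max(r[1])<200 and min(r[1])>6:print(k[:,0].mean(0),r)
```

```text
t 23.93 tcp [ 602.3 -294.8  211.2] jaw 12.2 down -1.0 F [-0.9  0.2 -1.4] grip 1.0 j [-0.63  0.65  0.98  0.    1.51 -0.84]
20 (array([275., 177.]), array([ 603.9, -300.2]), array([ 71.9, 177.9]), 102.3)
64 (array([275., 177.]), array([ 602. , -291.7]), array([ 63., 156.]), 102.3)
[274.7107438  113.54545455] ((588.6378784179688, -231.7820587158203), (43.49690246582031, 9.042805671691895), 12.205510139465332)
[275.28504122 160.11896349] ((601.1090698242188, -286.2569274902344), (71.95801544189453, 154.56997680664062), 12.206316947937012)
[ 81.39583333 143.20416667] ((431.27081298828125, -297.3286437988281), (64.0721435546875, 147.4375457763672), 10.202947616577148)
[ 81.74373796 143.00385356] ((431.6207275390625, -297.6114501953125), (73.26781463623047, 155.30015563964844), 10.559076309204102)
```

Red sits centred: from its stripe it is at about (602.3,-294.9), 102.2°, against the stand at 602±1.5, -295±1. Next, blue.

>>> carry_out:
  targets:
    - {"x": -0.029,"y": 0.045,"z": 0,"ax": 0,"ay": 0,"az": -0.1,"hand": 1}
    - {"x": -0.058,"y": 0.09,"z": 0,"ax": 0,"ay": 0,"az": -0.2,"hand": 1}
    - {"x": -0.087,"y": 0.136,"z": 0,"ax": 0,"ay": 0,"az": -0.3,"hand": 1}
    - {"x": -0.115,"y": 0.182,"z": 0,"ax": 0,"ay": 0,"az": -0.4,"hand": 1}
    - {"x": -0.143,"y": 0.227,"z": 0,"ax": 0,"ay": 0,"az": -0.456,"hand": 1}

```text
time_s: 24.6
eef_pos: [457.5, -66.1, 209.8]
ee_rot: [-0.434, -0.557, -0.436, 0.558]
force: [0.7, 1.2, -0.4]
grip_width: 1.003
```

>>> carry_out:
  targets:
    - {"x": 0,"y": 0,"z": 0,"ax": 0,"ay": 0,"az": 0,"hand": 1}
    - {"x": 0,"y": 0,"z": 0,"ax": 0,"ay": 0,"az": 0,"hand": 1}

```text
time_s: 24.85
eef_pos: [459.3, -68.0, 210.7]
ee_rot: [-0.435, -0.557, -0.436, 0.557]
force: [-0.6, -0.1, 0.1]
grip_width: 0.998
```

Run:
```python
from h import *
import pickle
st();b=snap("wrist","w13",1.4);pickle.dump(b,open("w13.pkl","wb"))
for r in rects(b[1],b[0],"blue",44):print(r)
c,im=pickle.load(open("w12.pkl","rb"))
for r in rects(im,c,"blue",20):print("stand",r)
```

```text
t 24.85 tcp [459.3 -68.  210.7] jaw -13.9 down -1.0 F [-0.6 -0.1  0.1] grip 0.998 j [-0.4   0.18  1.67 -0.    1.3  -0.16]
(array([267., 345.]), array([ 405.5, -241.8]), array([62.7, 66.1]), 9.5)
(array([275., 175.]), array([460.1, -66.1]), array([ 54. , 147.8]), 76.0)
stand (array([ 81., 144.]), array([ 409.1, -306.7]), array([ 70.6, 165.5]), 100.2)
```

Blue measures 54 x 148 mm at (460,-66.5), 76°, and agrees with the first fit.

>>> carry_out:
  targets:
    - {"x": 0.001,"y": 0.001,"z": -0.05,"ax": 0,"ay": 0,"az": 0,"hand": 1}
    - {"x": 0.001,"y": 0.001,"z": -0.105,"ax": 0,"ay": 0,"az": 0,"hand": 1}
    - {"x": 0.001,"y": 0.001,"z": -0.155,"ax": 0,"ay": 0,"az": 0,"hand": 1}
    - {"x": 0.001,"y": 0.001,"z": -0.185,"ax": 0,"ay": 0,"az": 0,"hand": 1}
    - {"x": 0.001,"y": 0.001,"z": -0.2,"ax": 0,"ay": 0,"az": 0,"hand": 1}

```text
time_s: 25.52
eef_pos: [459.8, -67.3, 9.6]
ee_rot: [-0.435, -0.557, -0.436, 0.558]
force: [-0.6, 0.5, -1.2]
grip_width: 1.002
```

>>> carry_out:
  targets:
    - {"x": 0,"y": 0,"z": -0.006,"ax": 0,"ay": 0,"az": 0,"hand": 1}
    - {"x": 0,"y": 0,"z": -0.009,"ax": 0,"ay": 0,"az": 0,"hand": 1}
    - {"x": 0,"y": 0,"z": -0.009,"ax": 0,"ay": 0,"az": 0,"hand": 1}

```text
time_s: 25.9
eef_pos: [460.7, -67.0, 3.1]
ee_rot: [0.436, 0.557, 0.435, -0.557]
force: [-0.2, 0.3, -0.0]
grip_width: 1.0
```

>>> carry_out:
  targets:
    - {"x": 0,"y": 0,"z": 0,"ax": 0,"ay": 0,"az": 0,"hand": -1}
    - {"x": 0,"y": 0,"z": 0,"ax": 0,"ay": 0,"az": 0,"hand": -1}
    - {"x": 0,"y": 0,"z": 0,"ax": 0,"ay": 0,"az": 0,"hand": -1}
    - {"x": 0,"y": 0,"z": 0,"ax": 0,"ay": 0,"az": 0,"hand": -1}
    - {"x": 0,"y": 0,"z": 0,"ax": 0,"ay": 0,"az": 0,"hand": -1}
  grip_force: 30

```text
time_s: 26.52
eef_pos: [460.6, -66.9, 3.0]
ee_rot: [0.436, 0.557, 0.435, -0.557]
force: [-1.7, -0.3, 6.5]
grip_width: 0.646
```

>>> carry_out:
  targets:
    - {"x": 0,"y": 0,"z": 0.004,"ax": 0,"ay": 0,"az": 0,"hand": -1}
    - {"x": 0,"y": 0,"z": 0.02,"ax": 0,"ay": 0,"az": 0,"hand": -1}
    - {"x": 0,"y": 0,"z": 0.05,"ax": 0,"ay": 0,"az": 0,"hand": -1}
    - {"x": 0,"y": 0,"z": 0.08,"ax": 0,"ay": 0,"az": 0,"hand": -1}
    - {"x": -0.003,"y": -0.015,"z": 0.09,"ax": 0,"ay": 0,"az": 0.03,"hand": -1}

```text
time_s: 27.15
eef_pos: [457.7, -81.6, 94.0]
ee_rot: [0.445, 0.55, 0.444, -0.55]
force: [0.1, 0.1, -3.4]
grip_width: 0.648
```

>>> carry_out:
  targets:
    - {"x": -0.007,"y": -0.03,"z": 0,"ax": 0,"ay": 0,"az": 0.07,"hand": -1}
    - {"x": -0.016,"y": -0.07,"z": 0,"ax": 0,"ay": 0,"az": 0.16,"hand": -1}
    - {"x": -0.025,"y": -0.115,"z": 0,"ax": 0,"ay": 0,"az": 0.25,"hand": -1}
    - {"x": -0.034,"y": -0.16,"z": 0,"ax": 0,"ay": 0,"az": 0.33,"hand": -1}
    - {"x": -0.042,"y": -0.2,"z": 0,"ax": 0,"ay": 0,"az": 0.38,"hand": -1}

```text
time_s: 27.78
eef_pos: [414.5, -283.1, 92.3]
ee_rot: [0.54, 0.456, 0.541, -0.456]
force: [0.4, 0.5, -2.8]
grip_width: 0.645
```

>>> carry_out:
  targets:
    - {"x": -0.005,"y": -0.02,"z": -0.01,"ax": 0,"ay": 0,"az": 0.009,"hand": -1}
    - {"x": -0.0065,"y": -0.0255,"z": -0.03,"ax": 0,"ay": 0,"az": 0.009,"hand": -1}
    - {"x": -0.0065,"y": -0.0255,"z": -0.045,"ax": 0,"ay": 0,"az": 0.009,"hand": -1}
    - {"x": -0.0065,"y": -0.0255,"z": -0.05,"ax": 0,"ay": 0,"az": 0.009,"hand": -1}
    - {"x": -0.0065,"y": -0.0255,"z": -0.05,"ax": 0,"ay": 0,"az": 0.009,"hand": -1}

```text
time_s: 28.4
eef_pos: [408.9, -306.9, 42.5]
ee_rot: [0.542, 0.454, 0.542, -0.454]
force: [-0.3, -0.1, -3.4]
grip_width: 0.651
```

Run:
```python
from h import *
import pickle
delta(408.7,-307.3,23,100.1);b=snap("wrist","w14",1);pickle.dump(b,open("w14.pkl","wb"))
# far edges along the image's central columns: blue/white profile
for u in (215,245,275,305,335):
    col=b[1][40:130,u].astype(int); print(u,"sum jump rows",[(40+i,int(col[i].sum())) for i in range(0,90,3)])
```

```text
t 28.4 tcp [ 408.9 -306.9   42.5] jaw 10.1 down -1.0 F [-0.3 -0.1 -3.4] grip 0.651 j [-0.87  0.48  1.73  0.    0.93 -1.05]
delta mm [ -0.2  -0.4 -19.5] az -0.0
215 sum jump rows [(40, 521), (43, 516), (46, 519), (49, 515), (52, 509), (55, 511), (58, 510), (61, 510), (64, 519), (67, 700), (70, 520), (73, 457), (76, 207), (79, 172), (82, 156), (85, 176), (88, 178), (91, 171), (94, 182), (97, 373), (100, 384), (103, 388), (106, 381), (109, 383), (112, 383), (115, 383), (118, 377), (121, 380), (124, 377), (127, 267)]
245 sum jump rows [(40, 553), (43, 555), (46, 555), (49, 555), (52, 552), (55, 554), (58, 552), (61, 556), (64, 564), (67, 704), (70, 710), (73, 696), (76, 373), (79, 324), (82, 187), (85, 167), (88, 181), (91, 175), (94, 178), (97, 376), (100, 383), (103, 387), (106, 382), (109, 385), (112, 385), (115, 376), (118, 381), (121, 383), (124, 382), (127, 267)]
275 sum jump rows [(40, 561), (43, 556), (46, 559), (49, 560), (52, 563), (55, 563), (58, 561), (61, 566), (64, 573), (67, 706), (70, 711), (73, 695), (76, 374), (79, 328), (82, 264), (85, 317), (88, 325), (91, 322), (94, 
[... 154 characters left out ...]
 [(40, 563), (43, 562), (46, 562), (49, 557), (52, 555), (55, 553), (58, 551), (61, 550), (64, 557), (67, 703), (70, 711), (73, 697), (76, 374), (79, 330), (82, 263), (85, 319), (88, 324), (91, 320), (94, 332), (97, 667), (100, 680), (103, 682), (106, 679), (109, 679), (112, 678), (115, 679), (118, 677), (121, 677), (124, 675), (127, 536)]
335 sum jump rows [(40, 549), (43, 547), (46, 545), (49, 544), (52, 541), (55, 540), (58, 541), (61, 540), (64, 548), (67, 702), (70, 707), (73, 695), (76, 369), (79, 325), (82, 258), (85, 324), (88, 327), (91, 331), (94, 331), (97, 644), (100, 678), (103, 673), (106, 677), (109, 676), (112, 674), (115, 674), (118, 674), (121, 671), (124, 673), (127, 532)]
```

Run:
```python
from h import *
import pickle
c,im=pickle.load(open("w14.pkl","rb"))
h=cv2.cvtColor(im,cv2.COLOR_BGR2HSV)
r=np.where(h[69,:,1]<60)[0];print("stand cols",r.min(),r.max())
m=mask(im,"blue");q=np.where(m[90])[0];print("box cols",q.min(),q.max())
for n,P,z,L in(("stand",((r.min()-.5,65),(r.max()+.5,65)),20,175),("box",((q.min(),83.5),(q.max(),83.5)),83.5,150)):
    a=plane(c,P,z);d=a[1]-a[0];w=np.linalg.norm(d);u=d/w
    print(n,"w",w,"yaw",np.degrees(np.arctan2(u[1],u[0])),"centre",a.mean(0)+np.array([u[1],-u[0]])*L/2)
```

```text
stand cols 195 357
box cols 192 357
stand w 80.54914200424298 yaw 10.119821572917225 centre [ 409.36719213 -306.1896155 ]
box w 54.66827564379518 yaw 10.119715095141462 centre [ 408.72608972 -307.16124051]
```

>>> carry_out:
  targets:
    - {"x": 0.0005,"y": 0.0005,"z": -0.008,"ax": 0,"ay": 0,"az": 0,"hand": -1}
    - {"x": 0.0005,"y": 0.0005,"z": -0.014,"ax": 0,"ay": 0,"az": 0,"hand": -1}
    - {"x": 0.0005,"y": 0.0005,"z": -0.0175,"ax": 0,"ay": 0,"az": 0,"hand": -1}
    - {"x": 0.0005,"y": 0.0005,"z": -0.019,"ax": 0,"ay": 0,"az": 0,"hand": -1}
    - {"x": 0.0005,"y": 0.0005,"z": -0.0205,"ax": 0,"ay": 0,"az": 0,"hand": -1}

```text
time_s: 29.08
eef_pos: [409.3, -306.8, 23.0]
ee_rot: [0.542, 0.454, 0.542, -0.454]
force: [-7.6, 6.9, 21.7]
grip_width: 0.649
```

>>> carry_out:
  targets:
    - {"x": 0,"y": 0,"z": 0,"ax": 0,"ay": 0,"az": 0,"hand": -1}
    - {"x": 0,"y": 0,"z": -0.0005,"ax": 0,"ay": 0,"az": 0,"hand": -1}

```text
time_s: 29.32
eef_pos: [409.3, -306.9, 23.0]
ee_rot: [0.542, 0.454, 0.542, -0.454]
force: [-6.9, 5.7, 18.1]
grip_width: 0.648
```

>>> carry_out:
  targets:
    - {"x": 0,"y": 0,"z": 0.001,"ax": 0,"ay": 0,"az": 0,"hand": -1}
    - {"x": 0,"y": 0,"z": 0.001,"ax": 0,"ay": 0,"az": 0,"hand": 0.6}
    - {"x": 0,"y": 0,"z": 0.001,"ax": 0,"ay": 0,"az": 0,"hand": 1}
    - {"x": 0,"y": 0,"z": 0.001,"ax": 0,"ay": 0,"az": 0,"hand": 1}
    - {"x": 0,"y": 0,"z": 0.03,"ax": 0,"ay": 0,"az": 0,"hand": 1}

```text
time_s: 29.95
eef_pos: [408.5, -306.0, 50.4]
ee_rot: [0.541, 0.454, 0.543, -0.454]
force: [-0.5, 0.1, 0.6]
grip_width: 0.999
```

>>> carry_out:
  targets:
    - {"x": 0,"y": 0,"z": 0.05,"ax": 0,"ay": 0,"az": 0,"hand": 1}
    - {"x": 0,"y": 0,"z": 0.1,"ax": 0,"ay": 0,"az": 0,"hand": 1}
    - {"x": 0,"y": 0,"z": 0.15,"ax": 0,"ay": 0,"az": 0,"hand": 1}
    - {"x": 0,"y": 0,"z": 0.16,"ax": 0,"ay": 0,"az": 0,"hand": 1}
    - {"x": 0,"y": 0,"z": 0.16,"ax": 0,"ay": 0,"az": 0,"hand": 1}

```text
time_s: 30.58
eef_pos: [409.2, -306.8, 211.1]
ee_rot: [0.542, 0.454, 0.542, -0.454]
force: [-0.1, -0.6, -0.6]
grip_width: 1.0
```

Run:
```python
from h import *
st();w=snap("wrist","w15",1);s=snap("scene","sc15",1);d=snap("side","s15",1)
for r in rects(w[1],w[0],"blue",64):print("blue z64",r)
o=np.zeros((600,800,3),np.uint8);o[:300,:400]=cv2.resize(w[1],(400,300));o[:300,400:]=cv2.convertScaleAbs(cv2.resize(d[1],(400,300)),alpha=1.4);o[300:,:400]=cv2.resize(s[1],(400,300))
o[300:,400:]=cv2.convertScaleAbs(cv2.resize(d[1][80:260,150:390],(400,300)),alpha=1.4);cv2.imwrite("pics/p15.png",o)
```

```text
t 30.57 tcp [ 409.2 -306.8  211.1] jaw 10.1 down -1.0 F [-0.1 -0.6 -0.6] grip 1.0 j [-0.87  0.28  1.54  0.    1.32 -1.05]
blue z64 (array([275., 176.]), array([ 409., -303.]), array([ 61.8, 153.1]), 100.1)
```

View pics/p15.png

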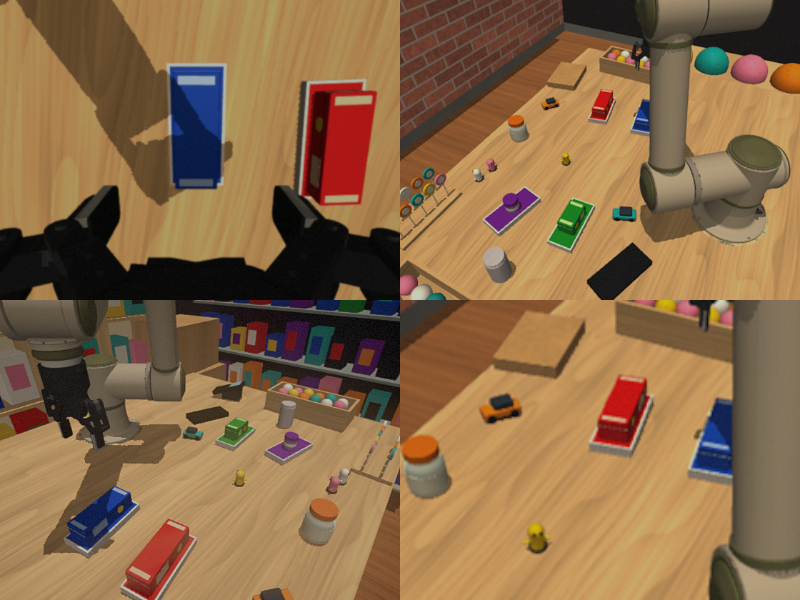

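All four items are on their own stands, flat and squared up (scene view, lower left: blue (100,515), red (160,555), green (237,430), tub (291,440)). The figure is standing at (239,478), the arm is clear and time is 30.7 s. Handing in.

```bash
python3 -c "
from rig import finish_job
print(finish_job())"
```

```text
the job is handed in; nothing more can be done
None
```

The stack is apart and the job is handed in at about 31 s. The tub came off first, then the green carton, then red, and blue was moved last. Each one is on the stand of its own colour. The yellow figure is still standing, and I never touched the black look-alike stand.

**Last checks**

| Item | Offset from stand centre | Angle off |
|---|---|---|
| Tub | about 1 mm | – |
| Green carton | about 2 mm | under 0.5° |
| Red carton | about 1–2 mm | under 0.5° |
| Blue carton | about 1 mm (measured just before the final lowering) | under 0.5° |

- **Final pictures:** they show everything flat and upright, lids up, with the gripper open and clear. I judged blue's final place and the figure by eye only.
- **Blue check that was no use:** the colour measurement taken after release mixed blue's lid with the stand's blue top, so it couldn't confirm blue's position.

**What went wrong**
- **Red's first grasp:** I went in about 3.5 mm too shallow with 40 N of grip. The fingers rode up onto the lid and the wrist reading reached about 43 N upward. The carton shifted by about 3 mm and didn't tip. I regrasped it lower with 30 N. The 40 N limit is for the arm and the gripper's body; I believe only the fingertips were pressing, but I couldn't confirm that.
- **Blue's set-down:** it touched down with about 20 N, which I eased before releasing.
- **Stand positions:** the wrist and fixed cameras disagreed by up to 2 mm, so I aimed between them.

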